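# Lay two tubes on the stepped V-cradle and chock each layer

### The job

Lay the bare metal tube in the V of the lower step of the blue cradle stand and put a yellow chock on the shelf beside it, square and centred, its sloping face snug up against the tube so that it cannot roll out; then lay the red tube in the V of the upper step and chock it the same way with the other chock. Centre each tube across the stand, set everything down gently without dropping it, finish one layer before starting the next, and leave the spray can, the carton and the wrench where they are.

Things in the scene. Friction and masses are not known exactly. Their poses are not given: they have to be found in the camera images.
- steel_tube_mid (a point): Bare metal (grey) tube, 44 mm in diameter, 180 mm long, about 0.5 kg; goes on the lower step. Point at its middle, on its axis; x runs along the tube (y and z turn as it rolls). It starts lying on the rubber mat, axis 28 mm above the bench.
- red_tube_mid (a point): Red painted tube, 44 mm in diameter, 180 mm long, about 0.5 kg; goes on the upper step. Point at its middle, on its axis; x runs along the tube. It starts on the same mat, parallel to the other tube, 100 mm away.
- chock1_grip (a point): Grip of chock 1 of two identical yellow chocks, about 0.25 kg. Point at the centre of the black upright grip block: 26 mm (x) by 34 mm (y), 30 to 76 mm above the chock's underside. The point is 55 mm above the underside and 36 mm to +x of the toe. Best pinched across the 34 mm, along y. Axes: z up, -x towards the sloping face.
- chock2_grip (a point): Grip of chock 2 of two identical yellow chocks, about 0.25 kg. Point at the centre of the black upright grip block: 26 mm (x) by 34 mm (y), 30 to 76 mm above the chock's underside. The point is 55 mm above the underside and 36 mm to +x of the toe. Best pinched across the 34 mm, along y. Axes: z up, -x towards the sloping face.
- chock1_toe (a point): Toe of chock 1: middle of the bottom edge of the sloping face, level with the underside; axes as its grip. The yellow wedge body is 56 mm (x) by 120 mm (y), 30 mm high; its sloping face, 60 degrees to the ground, looks to -x. It starts upright on the cork pad.
- chock2_toe (a point): Toe of chock 2: middle of the bottom edge of the sloping face, level with the underside; axes as its grip. The yellow wedge body is 56 mm (x) by 120 mm (y), 30 mm high; its sloping face, 60 degrees to the ground, looks to -x. It starts upright on the cork pad.
- lower_seat (a point): Lower step of the stand: where the middle of a seated tube's axis rests, 64 mm above the bench. Axes: y along the seated tube, x from the steep stop towards the shelf, z up. A chock snug against the seated tube has its toe at x = 14 mm, z = -20 mm from here and the centre of its grip at x = 50 mm, y = 0, z = 35 mm.
- upper_seat (a point): Upper step of the stand: the same point, shape and axes as the lower seat, but 104 mm above the bench; it lies 113 mm to -x of the lower seat and 40 mm higher. Chock positions relative to it are the same.
- stand: Fixed blue two-step cradle stand, 226 x 126 mm; axes as the seats. Each step: two bearers 22 mm wide, 50 mm either side of the middle in y, open between them. V: 45 degree stop on the -x side (top 25 mm to -x and 6 mm below the seat), 12 degree flank on +x, then a level shelf 20 mm below the seat, 13 to 78 mm to +x. Origin: on the bench, mid-stand.
- mat: Fixed black rubber mat, 200 x 170 x 6 mm, on which both tubes start along its x axis, held by ribs 5 mm high at 55 to 85 mm either side of its middle. Origin: centre of its underside.
- pad: Fixed cork pad, 220 x 170 x 6 mm, on which both chocks start. Origin: centre of its underside.
- spray_can: Bystander: standing spray can, 60 mm in diameter, 170 mm high; origin at the centre of its underside.
- carton: Bystander: cardboard carton 80 x 110 x 60 mm; origin at the centre of its underside.
- wrench: Bystander: wrench 180 mm long lying on the bench.
Mind the look-alikes: they are no part of the job. What is shaped like the part that bears steel_tube_mid but purple or turquoise is not meant. Leave any pink look-alike of the part that bears chock2_grip alone.

How it is judged:
By the outcome, as a careful person would: the job done as asked, in the order asked, and still so for the second after the job is handed in, with the robot touching nothing.
It also fails if it takes over 72 s, if anything falls off the work surface, if the arm or the gripper's body presses on something with over 40 N, if the wrist force passes 120 N, or if a joint passes its speed limit or range.

### The arm

A 6-joint arm with a two-finger parallel gripper is mounted at the origin on the work surface. World frame = base frame: x ahead of the robot, y to its left, z up, the work surface at z = 0. Lengths are in m, angles in rad, forces in N, time in s.
With the tool pointing down it reaches from about 0.35 to 0.975 m from the base axis. Payload 17.4 kg.
Tool frame: the origin (TCP) lies on the centre line of the jaws, within the pads' length; the fingertips stand 19 mm ahead of it and the grasp point (between the pads) is the TCP; z points along the fingers, y is the direction in which the jaws open and shut (so a half turn about z gives the same grasp; the last joint's range is limited). The gripper opens to 85 mm and grips with 20 to 120 N. Pads are 22 mm wide; open, the fingers measure 114 mm over their backs; the gripper's body (76 mm by 85 mm) begins 54 mm behind the grasp point. The pads swing forward as they close: fully open they stand 13 mm farther back than shut.
Start: joints at [1.269, 0.116, 1.442, -0, 1.584, -0.038], TCP at [0.176, 0.652, 0.25] pointing down, gripper open.
Joint ranges: [-2.83, 2.83], [-0.83, 2.19], [0.07, 2.5], [-1.14, 4.28], [0.01, 3], [-2.97, 2.97]. Speed limits (rad/s): [1.89, 1.89, 2.22, 3.14, 3.14, 3.14].

### API

Orientations are given as a 3x3 rotation matrix whose columns are the frame's x, y, z axes.
In Python, from station import bot, vision, ticket gives the robot as it stands.
- The arm moves only by the tool jog_arm, never from a script. Its argument "motion" is one flat list of numbers, 4 for each row, row after row: the shift along the tool's x, y, z in cm, then the turn about the tool's z in degrees. In form: [x, y, z, roll, x, y, z, roll, ...]. A call has 1 to 8 rows; each row is the pose to reach, as a shift and turn from the pose commanded when the call began, along the tool's axes at that moment; what a row does not reach only later rows make up. A row lasts 1/10 s, in which the tool goes at most 50 mm and 8.59 degrees, less where a joint would pass 70% of its speed; a pose out of reach is approached as far as the arm can. A call with a gripper value outside its range is refused whole. "hand" is the opening in per cent of the stroke, from 0 (shut) to 100 (fully open), set as the call begins (left out, the last holds). The fingers move at their own pace and stop on an object; the grip force is fixed at half the most. Time passes only in rows, so rows that repeat a pose let the fingers close. It gives the time, the measured TCP pose, the force and the opening at its end, in the units of the state.
- bot.sense(): the state, without advancing time (a new reading comes with each control period).
- vision.grab_frame(name): name is "scene" or "top"; returns (picture, depth): 480x640x3 uint8, red, green, blue; 480x640 float32, m along the optical axis (not along the pixel's ray), 0 where there is no reading.
- vision.camera_info(name): a dict with "vertical_fov" (degrees; the focal length in pixels is half the picture's height over the tangent of half this angle, whatever the lens; pixels are square), "cx", "cy" (the principal point, pixels), "dist_coeffs" ([k1, k2, p1, p2, k3] as OpenCV has them; the pictures are not rectified), "R" (3x3) and "t" (3): a world point X has camera coordinates R X + t. Camera axes: x right, y down, z forward; pixel columns grow to the right and rows downward; lengths in m; the calibration is good to about 2 mm. A picture is of the moment at which its call begins. camera_info takes no time and is no camera call.
- ticket.sign_off(): hands the job in, once; it reports no verdict.
The state is a dict: "t": time; "qpos": joint angles; "dq": joint speeds; "tau": joint torques, N m; "tcp_pos": TCP position; "orientation": TCP orientation; "wrist_force": force on the tool from outside, world axes, zero at the start; "ft_torque": the same for the moment, N m; "opening": opening from 0.0 (shut) to 1.0 (fully open).
Only numpy, scipy, OpenCV 4.12 (cv2) and the standard library are available. Lean on these libraries where they do the work, as an engineer would, in place of code of your own. Each camera call takes 0.05 s, during which the arm holds its last target.

## Working session

There is one attempt and no reset: what is moved stays moved. The work goes in short steps, Python scripts to look and compute and a tool call to move; the robot and the scene stay as the last step left them, time stands still between calls to the robot, and variables do not carry over. Pictures are saved under pics/ and viewed, and the job is handed in when it is done.

Besides the shell and the picture viewer there is one more tool, called in YAML: its name, and indented under it one key for each argument. jog_arm: Moves the arm, as the interface text tells. Its arguments: {"type":"object","properties":{"motion":{"type":"array"},"hand":{"type":"number"}},"required":["motion"]}

```bash
ls; mkdir -p pics
cat > h.py <<'E'
import numpy as np, cv2
from station import bot, vision, ticket
def K(n):
    c=vision.camera_info(n); f=240/np.tan(np.radians(c["vertical_fov"])/2)
    return c,np.array([[f,0,c["cx"]],[0,f,c["cy"]],[0,0,1.]])
def ray(n,px):
    c,k=K(n); px=np.array(px,float).reshape(-1,1,2)
    u=cv2.undistortPoints(px,k,np.array(c["dist_coeffs"],float)).reshape(-1,2)
    R=np.array(c["R"]);t=np.array(c["t"])
    d=np.c_[u,np.ones(len(u))]@R
    return -R.T@t,d
def onz(n,px,z):
    o,d=ray(n,px); return o+d*((z-o[2])/d[:,2])[:,None]
def dep(n,px,D):
    o,d=ray(n,px); px=np.array(px).reshape(-1,2).astype(int)
    return o+d*D[px[:,1],px[:,0]][:,None]
def proj(n,X):
    c,k=K(n); r,_=cv2.Rodrigues(np.array(c["R"],float))
    return cv2.projectPoints(np.array(X,float).reshape(-1,1,3),r,np.array(c["t"],float),k,np.array(c["dist_coeffs"],float))[0].reshape(-1,2)
def grab(n,name):
    p,D=vision.grab_frame(n); cv2.imwrite(f"pics/{name}.png",p[:,:,::-1]); np.save(f"pics/{name}.npy",D); return p,D
E
python3 - <<'E'
from h import *
for n in("scene","top"):
    grab(n,n+"0"); c=vision.camera_info(n); print(n,{k:np.round(v,3).tolist() for k,v in c.items()})
print(bot.sense())
E
```

```text
pics
scene {'vertical_fov': 46.533, 'cx': 320.115, 'cy': 231.374, 'dist_coeffs': [-0.098, 0.0, 0.0, 0.0, 0.0], 'R': [[-0.588, 0.809, -0.002], [0.576, 0.418, -0.703], [-0.567, -0.414, -0.712]], 't': [0.379, -0.227, 1.673]}
top {'vertical_fov': 54.427, 'cx': 319.147, 'cy': 240.075, 'dist_coeffs': [-0.118, 0.0, 0.0, 0.0, 0.0], 'R': [[-0.018, -1.0, 0.007], [-0.998, 0.018, -0.062], [0.062, -0.008, -0.998]], 't': [-0.066, 0.597, 1.18]}
{'t': 0.1, 'qpos': array([ 1.26917426e+00,  1.16408853e-01,  1.44218276e+00, -1.70740817e-05,
        1.58399052e+00, -3.78479889e-02]), 'dq': array([-5.29150929e-04,  6.15118690e-04, -1.18759407e-03,  7.62411168e-06,
       -1.01077637e-03,  1.28200294e-03]), 'tau': array([ 2.77618194e-03, -7.33662057e+01, -6.33782387e+01,  1.97822379e-05,
        5.38660213e-03, -6.63635205e-05]), 'tcp_pos': array([0.17599082, 0.65150174, 0.2496654 ]), 'orientation': array([[-9.65412798e-01,  2.60726011e-01, -2.77644246e-04],
       [ 2.60726158e-01,  9.65412331e-01, -9.49888494e-04],
       [ 2.03805400e-05, -9.89423626e-04, -9.99999510e-01]]), 'wrist_force': array([-0.7217583 , -0.2108059 ,  0.09194935]), 'ft_torque': array([ 0.00580628,  0.0297189 , -0.03272049]), 'opening': 0.9992237329285385}
```

View pics/scene0.png

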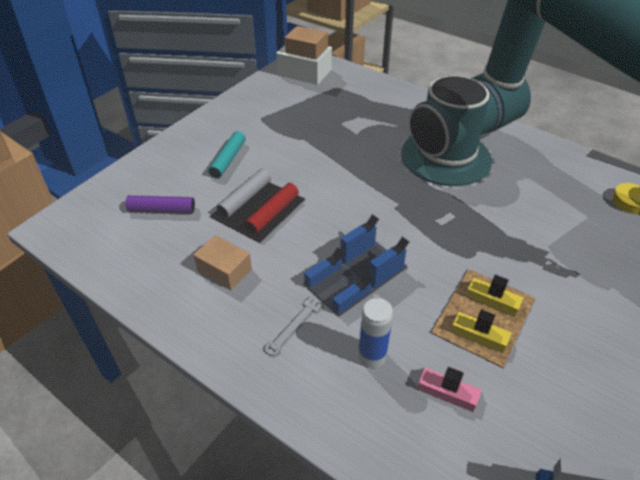

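View pics/top0.png

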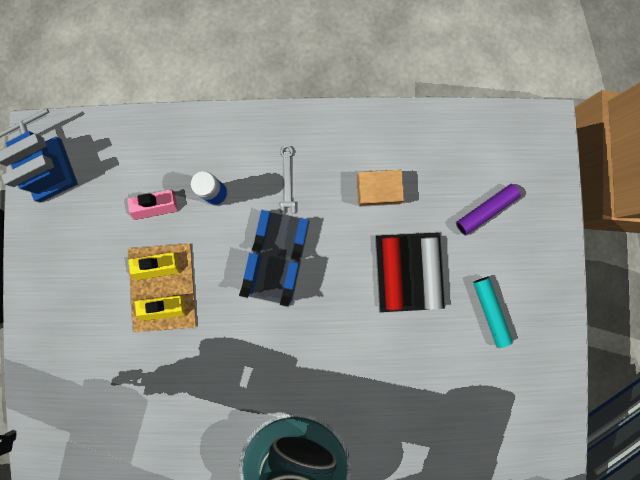

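Candidates at top-camera pixels:
- **Tubes:** grey (431,273), red (392,273). Purple (490,209) and turquoise (493,312) are look-alikes.
- **Chocks:** yellow (155,265) and (160,307). The pink one (152,204) is a look-alike.
- **Stand:** blue two-step stand (275,257). The blue gadget at (40,165) isn't part of the job.

I choose the grey tube, the red tube and the two yellow chocks, and check them in a close crop.

Run:
```python
import cv2,numpy as np
t=cv2.imread("pics/top0.png")
a=cv2.resize(t[190:345,110:330],None,fx=3.6,fy=3.6,interpolation=cv2.INTER_CUBIC)
cv2.imwrite("pics/c1.png",a)
s=cv2.imread("pics/scene0.png")
cv2.imwrite("pics/c2.png",cv2.resize(s[150:400,200:540],None,fx=2.35,fy=2.35,interpolation=cv2.INTER_CUBIC))
```

```text
(no output)
```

View pics/c1.png

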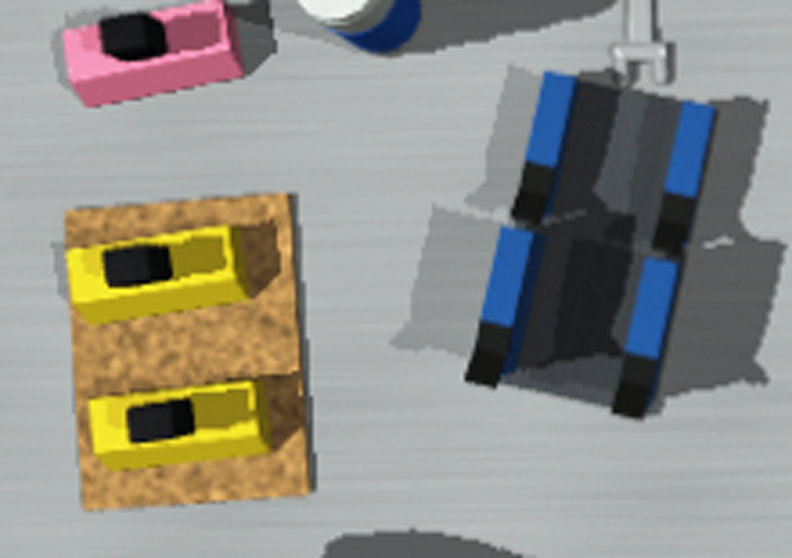

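View pics/c2.png

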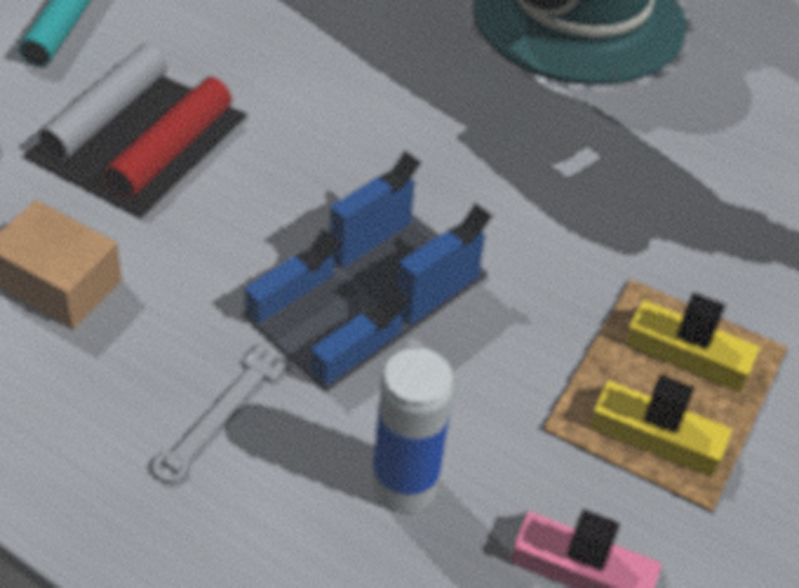

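```bash
cat > m.py <<'E'
from h import *
def comps(m,mn=60):
    n,l,s,c=cv2.connectedComponentsWithStats(m.astype(np.uint8)); return [(l==i) for i in range(1,n) if s[i,4]>mn]
def pts(n,m,D):
    ys,xs=np.nonzero(m&(D>0)); return dep(n,np.c_[xs,ys],D)
def hsv(p): return cv2.cvtColor(p,cv2.COLOR_RGB2HSV).astype(int)
E
python3 - <<'E'
from m import *
p=cv2.imread("pics/top0.png")[:,:,::-1].copy();D=np.load("pics/top0.npy");h=hsv(p)
for n in("top","scene"):
    o,_=ray(n,[[320,240]]);print(n,"cam",o.round(3))
H,S,V=h[...,0],h[...,1],h[...,2]
Y,X=np.mgrid[:480,:640]
M={"yellow":(H>24)&(H<34)&(S>150),"red":((H<6)|(H>174))&(S>150)&(X>370)&(X<410),"blue":(H>105)&(H<120)&(S>150)&(X>235)&(X<315)&(Y>200)&(Y<310),
"grey":(S<40)&(V>110)&(X>418)&(X<445)&(Y>235)&(Y<312),"carton":(H>8)&(H<18)&(S>100)&(X>350)&(X<410)&(Y>160)&(Y<210)}
for k,m in M.items():
    for c in comps(m):
        P=pts("top",c,D); ys,xs=np.nonzero(c)
        print(k,c.sum(),"px",xs.mean().round(1),ys.mean().round(1),"min",P.min(0).round(3),"max",P.max(0).round(3),"med",np.median(P,0).round(4), "rect",[np.round(a,1).tolist() if not np.isscalar(a) else round(a,1) for a in cv2.minAreaRect(np.c_[xs,ys].astype(np.float32))])
E
```

```text
top cam [ 0.522 -0.067  1.216]
scene cam [1.303 0.482 1.032]
yellow 842 px 154.6 266.4 min [0.503 0.291 0.003] max [0.569 0.427 0.088] med [0.5327 0.339  0.0347] rect [[153.1, 265.9], [21.7, 48.2], 81.4]
yellow 810 px 160.6 307.8 min [0.395 0.276 0.002] max [0.459 0.41  0.084] med [0.4284 0.3241 0.0348] rect [[159.5, 307.7], [20.8, 48.7], 83.4]
red 1316 px 392.3 273.0 min [ 0.412 -0.291  0.002] max [ 0.601 -0.237  0.057] med [ 0.508  -0.2579  0.0467] rect [[392.4, 273.3], [73.3, 18.2], 86.8]
blue 253 px 263.0 223.1 min [0.607 0.048 0.02 ] max [0.673 0.083 0.05 ] med [0.6398 0.0644 0.0441] rect [[263.0, 223.0], [9.8, 25.6], 12.5]
blue 236 px 301.1 231.1 min [ 0.585 -0.049 -0.001] max [ 0.653 -0.014  0.05 ] med [ 0.6179 -0.0312  0.0445] rect [[301.1, 231.1], [9.1, 25.8], 12.5]
blue 374 px 252.0 269.1 min [0.466 0.074 0.006] max [0.563 0.108 0.092] med [0.5246 0.0899 0.0832] rect [[250.8, 273.0], [12.5, 39.8], 12.3]
blue 268 px 290.9 275.3 min [ 0.472 -0.024  0.004] max [0.541 0.016 0.092] med [ 0.5082 -0.0063  0.0843] rect [[290.9, 275.2], [9.8, 27.5], 11.9]
grey 1174 px 430.6 275.2 min [ 0.405 -0.401 -0.004] max [ 0.597 -0.333  0.058] med [ 0.5007 -0.3555  0.0472] rect [[431.5, 274.5], [73.0, 25.0], 90.0]
carton 1480 px 380.0 187.3 min [ 0.683 -0.301 -0.002] max [ 0.767 -0.178  0.067] med [ 0.7234 -0.2313  0.0605] rect [[380.0, 187.3], [33.2, 45.2], 86.6]
```

Run:
```python
from m import *
for n in ("top","scene"):
    p=cv2.imread(f"pics/{n}0.png")[:,:,::-1].copy();D=np.load(f"pics/{n}0.npy");h=hsv(p)
    ys,xs=np.mgrid[:480,:640]; px=np.c_[xs.ravel(),ys.ravel()]
    W=dep(n,px,D); hh=h.reshape(-1,3); x,y,z=W.T; H,S,V=hh.T
    print("==",n)
    def rect(nm,m):
        m2=m.reshape(480,640)
        cs=sorted(comps(m2,40),key=lambda c:-c.sum())
        if not cs: print(nm,None);return
        c=cs[0].ravel(); q=W[c][:,:2]; (cx,cy),(w,l),a=cv2.minAreaRect((q*1000).astype(np.float32))
        print(nm,c.sum(),"c",round(cx,1),round(cy,1),"wl",round(w,1),round(l,1),"ang",round(a,1),"z",np.median(W[c][:,2]).round(4),"sd",W[c][:,2].std().round(4))
    for nm,(a,b) in {"red":((.38,.63),(-.305,-.215)),"grey":((.38,.63),(-.405,-.315))}.items():
        m=(x>a[0])&(x<a[1])&(y>b[0])&(y<b[1])&(z>.038)
        q=W[m]; vx,vy,x0,y0=cv2.fitLine(q[:,:2].astype(np.float32),cv2.DIST_HUBER,0,1e-4,1e-4).ravel()
        s=(q[:,0]-x0)*vx+(q[:,1]-y0)*vy; lo,hi=np.percentile(s,[.3,99.7]);mid=(lo+hi)/2
        # cylinder fit about this direction: lsq circle
        t=-(q[:,0]-x0)*vy+(q[:,1]-y0)*vx; A=np.c_[2*t,2*q[:,2],np.ones(len(t))]; r=np.linalg.lstsq(A,t*t+q[:,2]**2,rcond=None)[0]
        print(nm,"mid",x0+vx*mid,y0+vy*mid,"len",hi-lo,"yaw",np.degrees(np.arctan2(vy,vx)),"circ off",r[0],r[1],np.sqrt(r[2]+r[0]**2+r[1]**2),"topz",np.percentile(q[:,2],95))
    rect("chA grip",(x>.48)&(x<.6)&(y>.27)&(y<.45)&(z>.074))
    rect("chB grip",(x>.37)&(x<.48)&(y>.25)&(y<.43)&(z>.074))
    yel=(H>22)&(H<36)&(S>110)
    rect("chA body",yel&(x>.48)&(x<.6)&(y>.2)&(abs(z-.036)<.005))
    rect("chB body",yel&(x>.37)&(x<.48)&(y>.2)&(abs(z-.036)<.005))
    bl=(H>105)&(H<122)&(S>130)&(abs(y-.03)<.15)
    for nm,m in {"lowL":(x>.58)&(y>.02)&(abs(z-.044)<.004),"lowR":(x>.57)&(y<.02)&(abs(z-.044)<.004),"upL":(y>.04)&(abs(z-.084)<.004),"upR":(y<.04)&(abs(z-.084)<.004)}.items(): rect(nm,bl&m)
    dk=(V<60)&(abs(y-.03)<.15)
    for nm,m in {"stopLL":(x>.55)&(y>.02)&(abs(z-.055)<.008),"stopLR":(x>.53)&(y<.02)&(abs(z-.055)<.008),"stopUL":(y>.04)&(z>.09),"stopUR":(y<.04)&(z>.09)}.items(): rect(nm,(abs(y-.03)<.15)&(x>.4)&(x<.7)&m)
    rect("can",(x>.6)&(x<.8)&(y>.1)&(y<.3)&(z>.16))
```

```text
== top
red mid 0.5071124808411893 -0.2593530270846074 len 0.1776859995050711 yaw 1.9070617 circ off -0.0009670394945196254 0.03422820074514515 0.017652617567478036 topz 0.05313600071149962
grey mid 0.5047686676878235 -0.3595125163424694 len 0.17864115945703346 yaw 1.5284684 circ off -0.0017553885673563354 0.034364804511457556 0.017533376677287674 topz 0.05307868296318541
chA grip 149 c 542.9 354.7 wl 26.1 36.1 ang 8.4 z 0.0817 sd 0.0025
chB grip 145 c 435.4 338.5 wl 26.3 33.0 ang 6.4 z 0.0819 sd 0.0026
chA body 530 c 541.5 354.5 wl 43.9 121.1 ang 8.5 z 0.036 sd 0.0023
chB body 525 c 433.6 338.1 wl 43.5 120.4 ang 6.0 z 0.0362 sd 0.0021
lowL 214 c 639.4 65.8 wl 22.7 66.5 ang 76.9 z 0.0443 sd 0.0018
lowR 211 c 617.4 -31.9 wl 22.2 65.0 ang 76.8 z 0.0443 sd 0.0018
upL 227 c 530.1 91.7 wl 22.7 64.7 ang 76.8 z 0.0846 sd 0.0019
upR 232 c 507.3 -5.8 wl 22.2 65.1 ang 76.7 z 0.0844 sd 0.0018
stopLL 57 c 576.7 80.3 wl 21.8 18.2 ang 77.9 z 0.0547 sd 0.0034
stopLR 54 c 552.8 -16.9 wl 21.7 15.8 ang 74.9 z 0.0549 sd 0.0035
stopUL 52 c 696.7 173.6 wl 4.9 14.2 ang 19.9 z 0.1313 sd 0.0238
stopUR 50 c 4
[... 572 characters left out ...]
0 341.4 wl 33.5 32.8 ang 2.9 z 0.0815 sd 0.0028
chA body 725 c 542.6 357.3 wl 43.2 121.0 ang 8.7 z 0.036 sd 0.002
chB body 635 c 434.3 341.5 wl 45.9 121.5 ang 6.2 z 0.036 sd 0.0021
lowL 235 c 640.0 70.6 wl 25.5 67.0 ang 76.4 z 0.0438 sd 0.0017
lowR 192 c 617.8 -25.4 wl 24.7 65.9 ang 78.0 z 0.0439 sd 0.0016
upL 211 c 530.3 96.1 wl 25.2 66.5 ang 76.0 z 0.0836 sd 0.0018
upR 174 c 506.8 0.2 wl 24.4 65.7 ang 76.0 z 0.0839 sd 0.0017
stopLL 117 c 565.6 88.6 wl 23.3 38.3 ang 74.1 z 0.0539 sd 0.0042
stopLR 103 c 544.6 -8.6 wl 28.4 29.6 ang 86.9 z 0.0529 sd 0.0042
stopUL 49 c 465.2 110.1 wl 24.2 14.0 ang 80.9 z 0.0943 sd 0.0026
stopUR None
can 598 c 721.9 191.3 wl 55.7 55.1 ang 49.6 z 0.1694 sd 0.0029
```

```bash
cat > plan.py <<'E'
import sys
from h import *
def plan(x,y,z,yd):
    s=bot.sense(); R=np.array(s["orientation"]);p=np.array(s["tcp_pos"])
    d=R.T@(np.array([x,y,z])-p)*100
    cur=np.degrees(np.arctan2(R[1,1],R[0,1])); r=-((yd-cur+180)%360-180)
    print("t",round(s["t"],2),"tcp",p.round(4),"yd",cur.round(2),"q",np.round(np.degrees(s["qpos"]),0),"F",np.round(s["wrist_force"],1),"op",round(s["opening"],3))
    print("move cm",d.round(2),"roll",r.round(2),"dist",np.linalg.norm(d).round(1))
if __name__=="__main__": plan(*map(float,sys.argv[1:5]))
E
python3 plan.py .43 .33 .25 10; python3 plan.py .505 -.361 .15 -88.3
```

```text
t 0.1 tcp [0.176  0.6515 0.2497] yd 74.89 q [73.  7. 83. -0. 91. -2.] F [-0.7 -0.2  0.1] op 0.999
move cm [-3.290e+01 -2.442e+01 -1.000e-02] roll 64.89 dist 41.0
t 0.1 tcp [0.176  0.6515 0.2497] yd 74.89 q [73.  7. 83. -0. 91. -2.] F [-0.7 -0.2  0.1] op 0.999
move cm [-58.16 -89.16  10.05] roll 163.19 dist 106.9
```

jog_arm:
  motion: [-33, -24.4, 0, 65, -33, -24.4, 0, 65, -33, -24.4, 0, 65, -33, -24.4, 0, 65, -33, -24.4, 0, 65, -33, -24.4, 0, 65, -33, -24.4, 0, 65, -33, -24.4, 0, 65]
  hand: 100

```text
t: 0.9
tcp_pos: [0.4253, 0.3364, 0.2502]
orientation: [[-0.166, 0.986, 0.0], [0.986, 0.166, -0.0], [-0.0, 0.0, -1.0]]
wrist_force: [0.5, 2.1, 0.2]
opening: 1.0
```

```bash
python3 plan.py .5 -.05 .25 -50
```

```text
t 0.9 tcp [0.4253 0.3364 0.2502] yd 9.56 q [ 36. -10.  99.  -0.  91.  26.] F [0.5 2.1 0.2] op 1.0
move cm [-3.934e+01  9.600e-01  2.000e-02] roll 59.56 dist 39.4
```

jog_arm:
  motion: [-39.4, 1, 0, 60, -39.4, 1, 0, 60, -39.4, 1, 0, 60, -39.4, 1, 0, 60, -39.4, 1, 0, 60, -39.4, 1, 0, 60, -39.4, 1, 0, 60, -39.4, 1, 0, 60]

```text
t: 1.7
tcp_pos: [0.5018, -0.0506, 0.2502]
orientation: [[0.771, 0.636, 0.0], [0.636, -0.771, -0.0], [0.0, 0.0, -1.0]]
wrist_force: [1.1, 0.8, 0.2]
opening: 1.002
```

```bash
python3 plan.py .505 -.361 .14 -88.3
```

```text
t 1.7 tcp [ 0.5018 -0.0506  0.2502] yd -50.47 q [ -9. -15. 103.  -0.  92.  42.] F [1.1 0.8 0.2] op 1.002
move cm [-19.51  24.14  11.02] roll 37.83 dist 32.9
```

jog_arm:
  motion: [-19.5, 24.1, 11, 37.8, -19.5, 24.1, 11, 37.8, -19.5, 24.1, 11, 37.8, -19.5, 24.1, 11, 37.8, -19.5, 24.1, 11, 37.8, -19.5, 24.1, 11, 37.8, -19.5, 24.1, 11, 37.8, -19.5, 24.1, 11, 37.8]

```text
t: 2.5
tcp_pos: [0.5057, -0.3608, 0.1377]
orientation: [[0.999, 0.033, -0.003], [0.033, -0.999, 0.002], [-0.003, -0.002, -1.0]]
wrist_force: [-0.3, 0.5, -0.8]
opening: 0.997
```

```bash
python3 - <<'E'
from h import *
for n in("top","scene"): 
    p,D=grab(n,n+"1"); q=proj(n,[bot.sense()["tcp_pos"]])[0]; print(n,q)
    x,y=q.astype(int); c=p[max(0,y-90):y+90,max(0,x-120):x+120]; cv2.imwrite(f"pics/{n}1c.png",cv2.resize(c[:,:,::-1],None,fx=3.2,fy=3.2,interpolation=cv2.INTER_CUBIC))
E
python3 plan.py .505 -.361 .028 -88.3
```

```text
top [441.69619573 273.12646199]
scene [239.10232481 160.49017712]
t 2.6 tcp [ 0.5066 -0.3583  0.1397] yd -87.97 q [-38.   3.  97.   0.  80.  50.] F [-0.1  0.8 -0.1] op 0.999
move cm [-0.16  0.28 11.17] roll 0.33 dist 11.2
```

View pics/top1c.png

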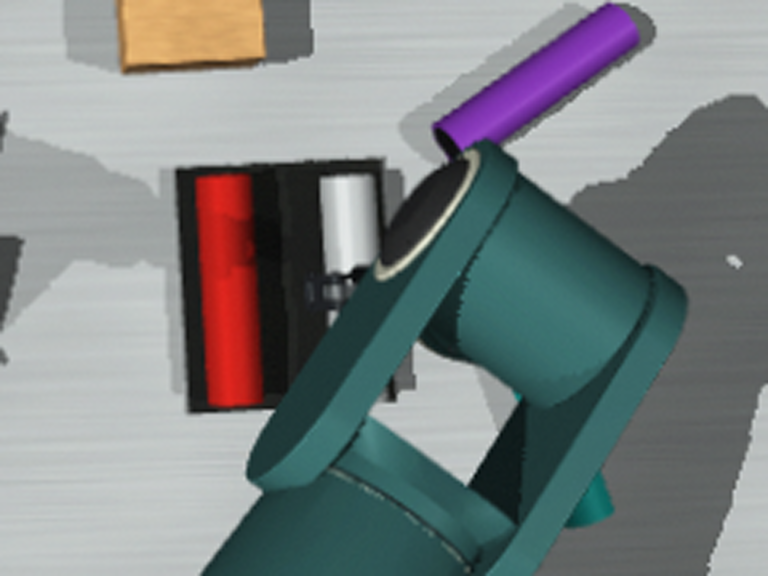

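View pics/scene1c.png

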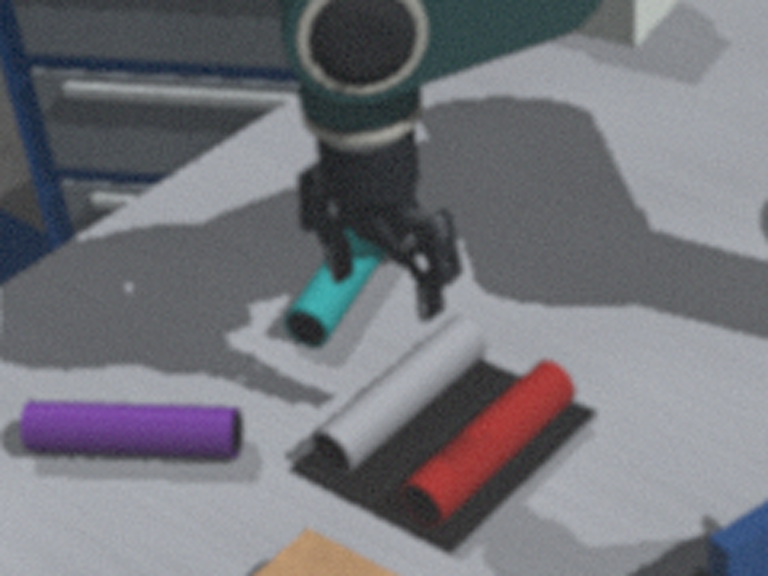

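Run:
```python
from m import *
for n in("scene","top"):
    D=np.load(f"pics/{n}1.npy"); p=cv2.imread(f"pics/{n}1.png")[:,:,::-1].copy();h=hsv(p)
    ys,xs=np.mgrid[:480,:640]; W=dep(n,np.c_[xs.ravel(),ys.ravel()],D)
    x,y,z=W.T
    m=(abs(x-.506)<.06)&(abs(y+.358)<.08)&(z>.1)&(z<.165)&(h[...,1].ravel()<140)
    q=W[m];print(n,m.sum(),"z",q[:,2].min(),"y",np.percentile(q[:,1],[0,2,98,100]),"x",np.percentile(q[:,0],[0,2,98,100]))
    for a in np.arange(.12,.165,.005):
        k=q[(q[:,2]>=a)&(q[:,2]<a+.005)]
        if len(k)>4: 
            s=np.sort(k[:,1]); g=np.argmax(np.diff(s)); print(round(a,3),len(k),"y clusters",s[[0,g,g+1,-1]].round(4))
    # tubes in scene0
D=np.load("pics/scene0.npy")
```

```text
scene 152 z 0.13155696401503347 y [-0.41547946 -0.41174558 -0.30007458 -0.29925111] x [0.49600065 0.49781756 0.51987433 0.5215045 ]
0.135 16 y clusters [-0.4083 -0.3969 -0.3121 -0.3058]
0.14 27 y clusters [-0.4072 -0.3971 -0.3132 -0.3011]
0.145 20 y clusters [-0.4118 -0.4004 -0.3118 -0.2993]
0.15 24 y clusters [-0.4108 -0.3983 -0.315  -0.2998]
0.155 37 y clusters [-0.4155 -0.3997 -0.3149 -0.2995]
0.16 25 y clusters [-0.4128 -0.3996 -0.3153 -0.3001]Traceback (most recent call last):
  File "<stdin>", line 7, in <module>
    return umr_minimum(a, axis, None, out, keepdims, initial, where)
ValueError: zero-size array to reduction operation minimum which has no identity
```

Run:
```python
from m import *
from scipy.optimize import least_squares
for n in("scene","top"):
    D=np.load(f"pics/{n}0.npy"); p=cv2.imread(f"pics/{n}0.png")[:,:,::-1].copy();h=hsv(p)
    ys,xs=np.mgrid[:480,:640]; W=dep(n,np.c_[xs.ravel(),ys.ravel()],D); x,y,z=W.T
    for nm,y0 in(("red",-.257),("grey",-.357)):
        m=(abs(x-.506)<.075)&(abs(y-y0)<.035)&(z>.028); q=W[m]
        f=lambda a:np.hypot((q[:,1]-a[0]-a[1]*(q[:,0]-.506))/np.sqrt(1+a[1]**2),q[:,2]-a[2])-.022
        r=least_squares(f,[y0,0.03,.028],loss="soft_l1",f_scale=.002); print(n,nm,r.x.round(4),"yaw",np.degrees(np.arctan(r.x[1])).round(2),len(q),np.std(f(r.x)).round(4))
    # can & table points for bias
    m=(abs(x-.35)<.02)&(abs(y)<.2);print("table z",np.median(z[m]))
```

```text
scene red [-0.2576  0.0344  0.0277] yaw 1.97 706 0.0023
scene grey [-0.3578  0.033   0.028 ] yaw 1.89 678 0.0024
table z -0.00037504089268358687
top red [-0.2607  0.0355  0.0287] yaw 2.03 1029 0.0019
top grey [-0.3618  0.0349  0.0287] yaw 2.0 1017 0.0019
table z 0.0003507038337906554
```

```bash
python3 plan.py .505 -.3605 .031 -88.05
```

```text
t 2.6 tcp [ 0.5066 -0.3583  0.1397] yd -87.97 q [-38.   3.  97.   0.  80.  50.] F [-0.1  0.8 -0.1] op 0.999
move cm [-0.16  0.23 10.87] roll 0.08 dist 10.9
```

jog_arm:
  motion: [-0.1, 0.2, 3, 0, -0.1, 0.2, 6, 0, -0.1, 0.2, 8.5, 0, -0.1, 0.2, 10, 0, -0.1, 0.2, 10.9, 0, -0.1, 0.2, 10.9, 0]

```text
t: 3.2
tcp_pos: [0.506, -0.3597, 0.0311]
orientation: [[0.999, 0.037, -0.0], [0.037, -0.999, 0.0], [-0.0, -0.0, -1.0]]
wrist_force: [-0.5, 0.2, 0.4]
opening: 0.999
```

```bash
python3 plan.py .505 -.3605 .031 -88.05
```

```text
t 3.2 tcp [ 0.506  -0.3597  0.0311] yd -87.88 q [-38.   8. 102.   0.  70.  50.] F [-0.5  0.2  0.4] op 0.999
move cm [-0.11  0.08  0.01] roll 0.17 dist 0.1
```

Close on it.

jog_arm:
  motion: [-0.1, 0.05, 0, 0, -0.1, 0.05, 0, 0, -0.1, 0.05, 0, 0, -0.1, 0.05, 0, 0, -0.1, 0.05, 0, 0, -0.1, 0.05, 0, 0, -0.1, 0.05, 0, 0, -0.1, 0.05, 0, 0]
  hand: 0

```text
t: 4.0
tcp_pos: [0.5054, -0.3609, 0.0327]
orientation: [[0.999, 0.036, 0.001], [0.036, -0.999, -0.0], [0.001, 0.0, -1.0]]
wrist_force: [-1.9, 4.1, 8.0]
opening: 0.496
```

```bash
python3 plan.py .505 -.3605 .13 -88.05
```

```text
t 4.0 tcp [ 0.5054 -0.3609  0.0327] yd -87.92 q [-38.   8. 102.   0.  70.  50.] F [-1.9  4.1  8. ] op 0.496
move cm [-0.03 -0.04 -9.73] roll 0.13 dist 9.7
```

jog_arm:
  motion: [0, 0, -1, 0, 0, 0, -3, 0, 0, 0, -7, 0, 0, 0, -11, 0, 0, 0, -15, 0, 0, 0, -18, 0, 0, 0, -18, 0]

```text
t: 4.7
tcp_pos: [0.5059, -0.3615, 0.2167]
orientation: [[0.999, 0.036, 0.005], [0.036, -0.999, -0.004], [0.005, 0.004, -1.0]]
wrist_force: [0.4, -1.3, -6.0]
opening: 0.496
```

```bash
python3 plan.py .55 -.12 .21 -40;python3 plan.py .584 .028 .14 -13.2
```

```text
t 4.7 tcp [ 0.5059 -0.3615  0.2167] yd -87.92 q [-38.   0.  92.  -0.  87.  50.] F [ 0.4 -1.3 -6. ] op 0.496
move cm [  5.28 -23.98   0.59] roll -47.92 dist 24.6
t 4.7 tcp [ 0.5059 -0.3615  0.2167] yd -87.92 q [-38.   0.  92.  -0.  87.  50.] F [ 0.4 -1.3 -6. ] op 0.496
move cm [  9.18 -38.68   7.54] roll -74.72 dist 40.5
```

jog_arm:
  motion: [9.2, -38.5, 4.5, -74.7, 9.2, -38.5, 4.5, -74.7, 9.2, -38.5, 4.5, -74.7, 9.2, -38.5, 4.5, -74.7, 9.2, -38.5, 4.5, -74.7, 9.2, -38.5, 4.5, -74.7, 9.2, -38.5, 4.5, -74.7, 9.2, -38.5, 4.5, -74.7]

```text
t: 5.5
tcp_pos: [0.5822, 0.0294, 0.1644]
orientation: [[0.322, 0.947, -0.002], [0.947, -0.322, -0.0], [-0.001, -0.002, -1.0]]
wrist_force: [1.2, -0.2, -5.8]
opening: 0.494
```

```bash
python3 plan.py .584 .028 .17 -13.2
```

```text
t 5.5 tcp [0.5822 0.0294 0.1644] yd -18.8 q [  0.  -3. 100.  -0.  83.  19.] F [ 1.2 -0.2 -5.8] op 0.494
move cm [-0.08  0.21 -0.56] roll -5.6 dist 0.6
```

jog_arm:
  motion: [-0.1, 0.2, -0.5, -5.6, -0.1, 0.2, -0.5, -5.6, -0.1, 0.2, -0.5, -5.6]

```text
t: 5.8
tcp_pos: [0.5841, 0.0253, 0.1702]
orientation: [[0.238, 0.971, -0.001], [0.971, -0.238, -0.0], [-0.001, -0.001, -1.0]]
wrist_force: [-0.1, -0.2, -5.5]
opening: 0.495
```

```bash
cat > look.py <<'E'
import sys
from h import *
tag=sys.argv[1]; X=list(map(float,sys.argv[2:5])); w=int(sys.argv[5]) if len(sys.argv)>5 else 60
for n in("top","scene"):
    p,D=grab(n,n+tag); x,y=proj(n,[X])[0].astype(int); x0=max(0,x-int(1.3*w));y0=max(0,y-w)
    c=p[y0:y+w,x0:x+int(1.3*w)]; f=600/(2*w)
    print(n,"origin",x0,y0,"scale",f); cv2.imwrite(f"pics/{n}{tag}c.png",cv2.resize(c[:,:,::-1],None,fx=f,fy=f,interpolation=cv2.INTER_CUBIC))
E
python3 look.py 2 .58 .02 .1; python3 plan.py .584 .028 .17 -13.2
```

```text
top origin 201 185 scale 5.0
scene origin 265 191 scale 5.0
t 5.9 tcp [0.5842 0.0248 0.1706] yd -13.78 q [ -0.  -3. 100.  -0.  83.  14.] F [ 0.1  0.4 -5.4] op 0.495
move cm [ 0.31 -0.09  0.06] roll -0.58 dist 0.3
```

View pics/top2c.png

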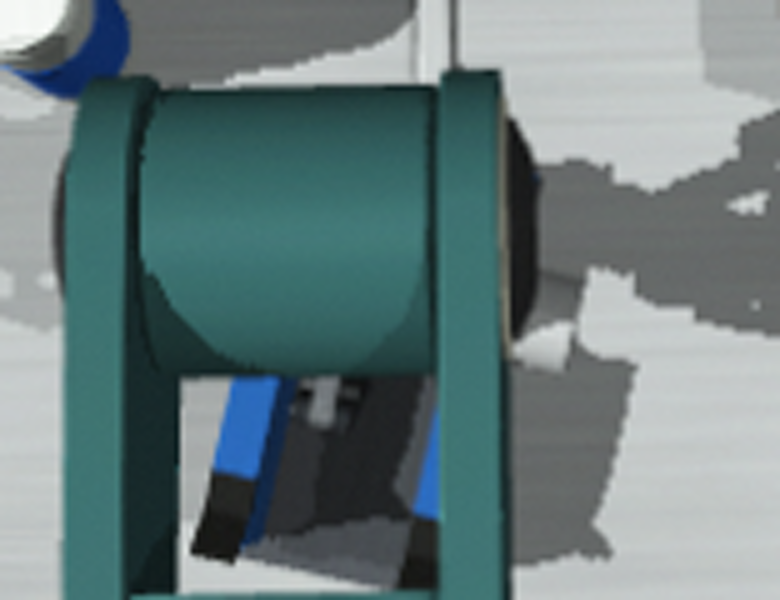

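View pics/scene2c.png

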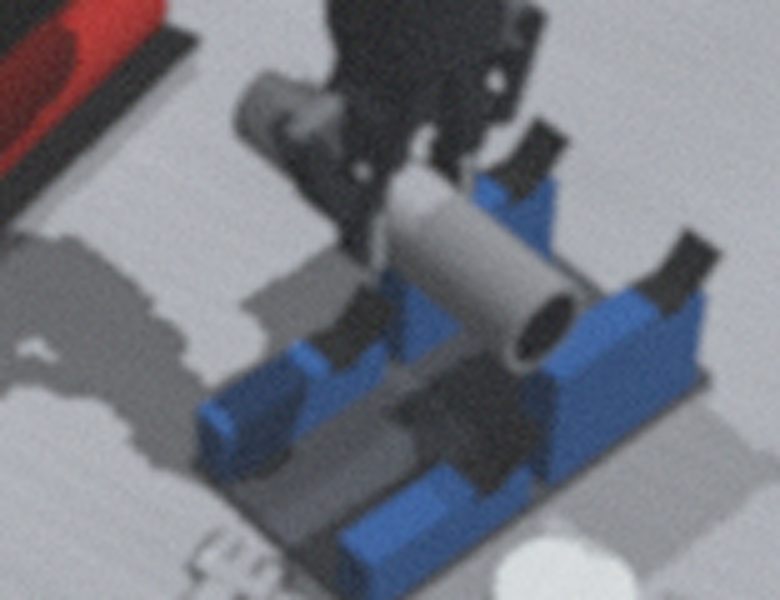

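```bash
cat > tubefit.py <<'E'
import sys
from m import *
from scipy.optimize import least_squares
def tubefit(tag,c,n="scene",red=False,rad=.13):
    D=np.load(f"pics/{n}{tag}.npy"); p=cv2.imread(f"pics/{n}{tag}.png")[:,:,::-1].copy();h=hsv(p)
    ys,xs=np.mgrid[:480,:640]; W=dep(n,np.c_[xs.ravel(),ys.ravel()],D)
    S=h[...,1].ravel();H=h[...,0].ravel();V=h[...,2].ravel()
    col=((S>120)&((H<8)|(H>172))) if red else ((S<70)&(V>70))
    d=W-c
    m=(np.linalg.norm(d[:,:2],axis=1)<rad)&(abs(d[:,2])<.026)&col
    yaw=np.radians(76.8);
    q=d[m]
    for it in range(4):
        u=np.array([np.cos(yaw),np.sin(yaw)]);v=np.array([-u[1],u[0]])
        if it==0: q=q[abs(q[:,:2]@v)<.04]
        f=lambda a:np.hypot(q[:,:2]@np.array([-np.sin(a[0]),np.cos(a[0])])-a[1],q[:,2]-a[2])-.022
        r=least_squares(f,[yaw,0,0],loss="soft_l1",f_scale=.002); yaw=r.x[0]; q=q[abs(f(r.x))<.006]
    u=np.array([np.cos(yaw),np.sin(yaw)]);v=np.array([-u[1],u[0]]); s=q[:,:2]@u
    lo,hi=np.percentile(s,[.5,99.5]); 
    mid=c[:2]+u*(lo+hi)/2+v*r.x[1]
    print(n,tag,"N",len(q),"yaw",np.degrees(yaw).round(2),"len",(hi-lo).round(4),"mid",mid.round(4),"z",(c[2]+r.x[2]).round(4))
    return mid
if __name__=="__main__": tubefit(sys.argv[1],np.array(list(map(float,sys.argv[2:5]))),sys.argv[5],sys.argv[6]=="1")
E
python3 tubefit.py 2 .585 .027 .168 scene 0
python3 - <<'E'
from m import *
n="scene";D=np.load("pics/scene2.npy");ys,xs=np.mgrid[:480,:640]; W=dep(n,np.c_[xs.ravel(),ys.ravel()],D)
# stand blue tops in scene0, per-edge medians in stand frame
a=np.radians(-13.2);ux=np.array([np.cos(a),np.sin(a)]);uy=np.array([-ux[1],ux[0]])
for n in("scene","top"):
    D=np.load(f"pics/{n}0.npy");W=dep(n,np.c_[xs.ravel(),ys.ravel()],D); h=hsv(cv2.imread(f"pics/{n}0.png")[:,:,::-1].copy()).reshape(-1,3)
    bl=(h[:,0]>105)&(h[:,0]<122)&(h[:,1]>130)
    for zz in(.044,.084):
        for sg in(1,-1):
            d=W[:,:2]-np.array([.585,.029]); X=d@ux; Y=d@uy
            m=bl&(abs(W[:,2]-zz)<.0035)&(abs(Y-sg*.05)<.022)&(X>-.12)&(X<.1)
            print(n,zz,sg,m.sum(),"X",np.percentile(X[m],[2,50,98]).round(4),"Y",np.percentile(Y[m],[2,50,98]).round(4))
E
```

```text
scene 2 N 1019 yaw 76.09 len 0.1808 mid [0.584  0.0252] z 0.1656
scene 0.044 1 275 X [-0.1046  0.0385  0.0751] Y [0.042  0.0557 0.0647]
scene 0.044 -1 233 X [-0.106   0.0357  0.0748] Y [-0.0568 -0.0432 -0.035 ]
scene 0.084 1 203 X [-0.1003 -0.0657 -0.0369] Y [0.0412 0.0528 0.0636]
scene 0.084 -1 167 X [-0.0996 -0.0674 -0.0386] Y [-0.0561 -0.045  -0.0346]
top 0.044 1 216 X [-0.0946  0.0429  0.0763] Y [0.0372 0.0473 0.0593]
top 0.044 -1 201 X [0.0143 0.0453 0.0767] Y [-0.0626 -0.052  -0.0413]
top 0.084 1 214 X [-0.0991 -0.0655 -0.0365] Y [0.0379 0.049  0.0593]
top 0.084 -1 225 X [-0.0993 -0.068  -0.0368] Y [-0.0623 -0.0515 -0.041 ]
```

```bash
python3 plan.py .5853 .0315 .088 -13.2
```

```text
t 5.9 tcp [0.5842 0.0248 0.1706] yd -13.78 q [ -0.  -3. 100.  -0.  83.  14.] F [ 0.1  0.4 -5.4] op 0.495
move cm [ 0.68 -0.04  8.26] roll -0.58 dist 8.3
```

jog_arm:
  motion: [0.7, 0, 2, -0.6, 0.7, 0, 4.5, -0.6, 0.7, 0, 6.5, -0.6, 0.7, 0, 8.2, -0.6, 0.7, 0, 8.2, -0.6, 0.7, 0, 8.2, -0.6]

```text
t: 6.5
tcp_pos: [0.5863, 0.0321, 0.0897]
orientation: [[0.225, 0.974, 0.0], [0.974, -0.225, -0.0], [-0.0, 0.0, -1.0]]
wrist_force: [0.3, -0.1, -5.2]
opening: 0.494
```

```bash
python3 look.py 3 .58 .02 .08;python3 plan.py .5853 .0315 .069 -13.2; python3 tubefit.py 3 .585 .031 .083 scene 0
```

```text
top origin 201 185 scale 5.0
scene origin 265 197 scale 5.0
t 6.6 tcp [0.5867 0.0323 0.0907] yd -13.0 q [  1.   1. 104.   0.  75.  14.] F [ 0.2 -0.  -6.2] op 0.495
move cm [-0.11 -0.13  2.17] roll 0.2 dist 2.2
scene 3 N 921 yaw 76.81 len 0.181 mid [0.5866 0.0325] z 0.0852
```

View pics/top3c.png

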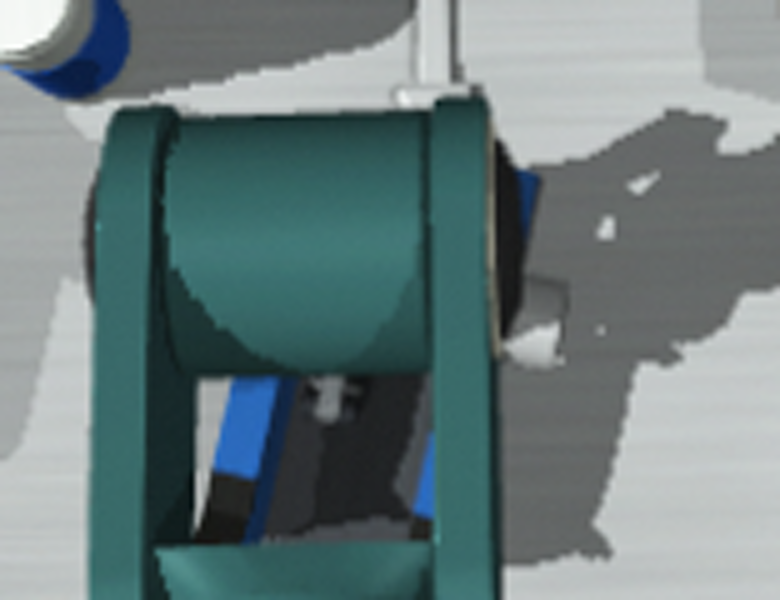

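View pics/scene3c.png

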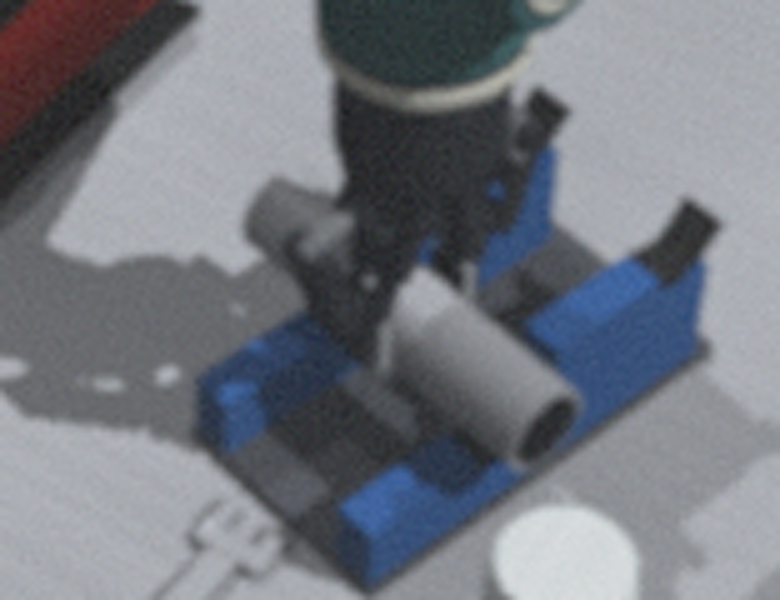

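```bash
python3 - <<'E'
from h import *
a=np.radians(-13.2);ux=np.array([np.cos(a),np.sin(a)]);uy=np.array([-ux[1],ux[0]])
for px in([314.2,242.5],[313.2,256.5]):
    X=onz("top",[px],.0852)[0]; d=X[:2]-[.585,.029]; print(X.round(4),"X",d@ux,"Y",d@uy)
E
python3 - <<'E'
import cv2
p=cv2.imread("pics/top3.png")[230:266,290:330]
cv2.imwrite("pics/z3.png",cv2.resize(p,None,fx=16,fy=16,interpolation=cv2.INTER_NEAREST))
E
```

```text
[ 0.586  -0.0639  0.0852] X 0.022178533638652135 Y -0.09025835409398648
[ 0.5521 -0.0609  0.0852] X -0.011524115340078973 Y -0.09505520904941397
```

View pics/z3.png

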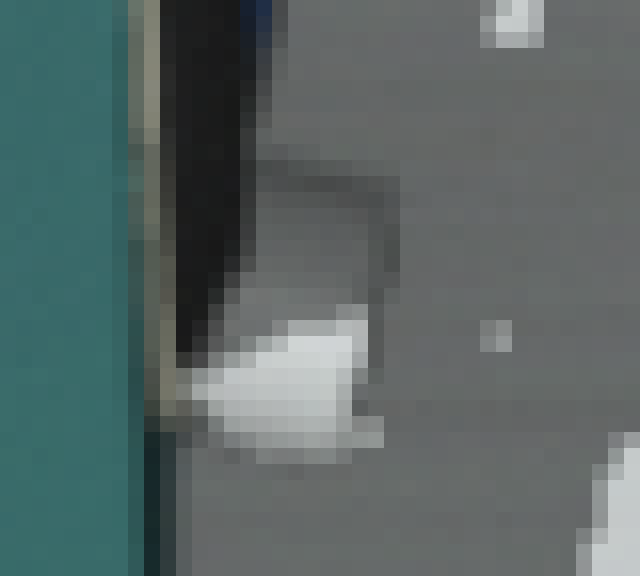

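jog_arm:
  motion: [0, -0.1, 0.5, 0.2, 0, -0.1, 1, 0.2, 0, -0.1, 1.5, 0.2, 0, -0.1, 1.8, 0.2, 0, -0.1, 2, 0.2, 0, -0.1, 2, 0.2]

```text
t: 7.2
tcp_pos: [0.5852, 0.0327, 0.0692]
orientation: [[0.228, 0.974, -0.0], [0.974, -0.228, -0.0], [-0.0, -0.0, -1.0]]
wrist_force: [-0.8, 0.7, -4.3]
opening: 0.494
```

```bash
python3 plan.py .5853 .0325 .069 -13.2
```

```text
t 7.2 tcp [0.5852 0.0327 0.0692] yd -13.16 q [  1.   2. 105.  -0.  73.  14.] F [-0.8  0.7 -4.3] op 0.494
move cm [-0.02  0.02  0.02] roll 0.04 dist 0.0
```

jog_arm:
  motion: [0, 0, 0.05, 0, 0, 0, 0.05, 0]

```text
t: 7.4
tcp_pos: [0.5853, 0.0327, 0.069]
orientation: [[0.228, 0.974, 0.0], [0.974, -0.228, -0.0], [0.0, 0.0, -1.0]]
wrist_force: [-0.9, 0.4, -3.4]
opening: 0.493
```

jog_arm:
  motion: [0, 0, 0.05, 0, 0, 0, 0.05, 0]

```text
t: 7.6
tcp_pos: [0.5853, 0.0327, 0.069]
orientation: [[0.228, 0.974, 0.0], [0.974, -0.228, 0.0], [0.0, 0.0, -1.0]]
wrist_force: [-4.2, 0.1, 4.9]
opening: 0.488
```

jog_arm:
  motion: [0, -0.05, 0, 0, 0, -0.1, 0, 0, 0, -0.1, 0, 0]

```text
t: 7.9
tcp_pos: [0.5848, 0.0329, 0.0688]
orientation: [[0.228, 0.974, 0.002], [0.974, -0.228, -0.0], [0.0, 0.002, -1.0]]
wrist_force: [2.5, -1.4, 4.0]
opening: 0.494
```

jog_arm:
  motion: [0, 0, 0, 0, 0, 0, 0, 0, 0, 0, 0, 0, 0, 0, 0, 0]
  hand: 80

```text
t: 8.3
tcp_pos: [0.584, 0.033, 0.0681]
orientation: [[0.228, 0.974, -0.0], [0.974, -0.228, 0.0], [-0.0, -0.0, -1.0]]
wrist_force: [-0.2, 0.5, -0.2]
opening: 0.803
```

jog_arm:
  motion: [0, 0, -1, 0, 0, 0, -3, 0, 0, 0, -6, 0, 0, 0, -10, 0, 0, 0, -14, 0, 0, 0, -17, 0]

```text
t: 8.9
tcp_pos: [0.5843, 0.033, 0.242]
orientation: [[0.228, 0.974, 0.002], [0.974, -0.228, 0.0], [0.001, 0.002, -1.0]]
wrist_force: [0.4, -0.0, 0.5]
opening: 0.802
```

```bash
python3 plan.py .53 .2 .25 42; python3 plan.py .5425 .3555 .16 98.5
```

```text
t 8.9 tcp [0.5843 0.033  0.242 ] yd -13.16 q [ 1. -5. 95.  0. 90. 14.] F [ 0.4 -0.   0.5] op 0.802
move cm [15.03 -9.08 -0.81] roll -55.16 dist 17.6
t 8.9 tcp [0.5843 0.033  0.242 ] yd -13.16 q [ 1. -5. 95.  0. 90. 14.] F [ 0.4 -0.   0.5] op 0.802
move cm [ 30.45 -11.43   8.19] roll -111.66 dist 33.5
```

jog_arm:
  motion: [15, -9, 0, -55, 15, -9, 0, -55, 15, -9, 0, -55, 15, -9, 0, -55, 15, -9, 0, -55, 15, -9, 0, -55, 15, -9, 0, -55]
  hand: 90

```text
t: 9.6
tcp_pos: [0.5305, 0.1999, 0.2392]
orientation: [[-0.672, 0.741, 0.0], [0.741, 0.672, 0.0], [-0.0, 0.0, -1.0]]
wrist_force: [0.3, 0.1, -0.6]
opening: 0.897
```

```bash
python3 plan.py .5425 .356 .14 98.5
```

```text
t 9.6 tcp [0.5305 0.1999 0.2392] yd 42.22 q [ 18.  -7.  97.  -0.  90. -24.] F [ 0.3  0.1 -0.6] op 0.897
move cm [10.76 11.38  9.92] roll -56.28 dist 18.5
```

jog_arm:
  motion: [10.8, 11.4, 9.9, -56.3, 10.8, 11.4, 9.9, -56.3, 10.8, 11.4, 9.9, -56.3, 10.8, 11.4, 9.9, -56.3, 10.8, 11.4, 9.9, -56.3, 10.8, 11.4, 9.9, -56.3, 10.8, 11.4, 9.9, -56.3, 10.8, 11.4, 9.9, -56.3]

```text
t: 10.4
tcp_pos: [0.5436, 0.3562, 0.14]
orientation: [[-0.99, -0.143, 0.0], [-0.143, 0.99, 0.0], [-0.0, 0.0, -1.0]]
wrist_force: [0.3, 0.1, -0.0]
opening: 0.897
```

```bash
python3 look.py 4 .55 .2 .06 100; python3 plan.py .5425 .356 .061 98.5;  python3 tubefit.py 4 .585 .031 .064 scene 0;  python3 tubefit.py 4 .585 .031 .064 top 0
```

```text
top origin 78 159 scale 3.0
scene origin 287 190 scale 3.0
t 10.5 tcp [0.5437 0.356  0.1398] yd 97.98 q [ 31.   6.  93.  -0.  80. -67.] F [-0.6 -0.4  0.7] op 0.901
move cm [0.12 0.01 7.88] roll -0.52 dist 7.9
scene 4 N 1300 yaw 76.7 len 0.1789 mid [0.5839 0.0336] z 0.0638
top 4 N 1224 yaw 76.72 len 0.1794 mid [0.585  0.0282] z 0.0644
```

View pics/top4c.png

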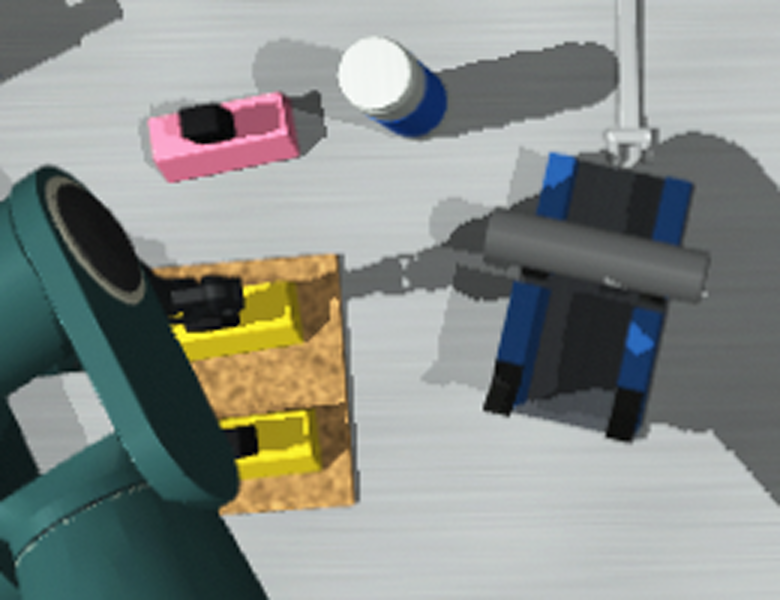

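View pics/scene4c.png

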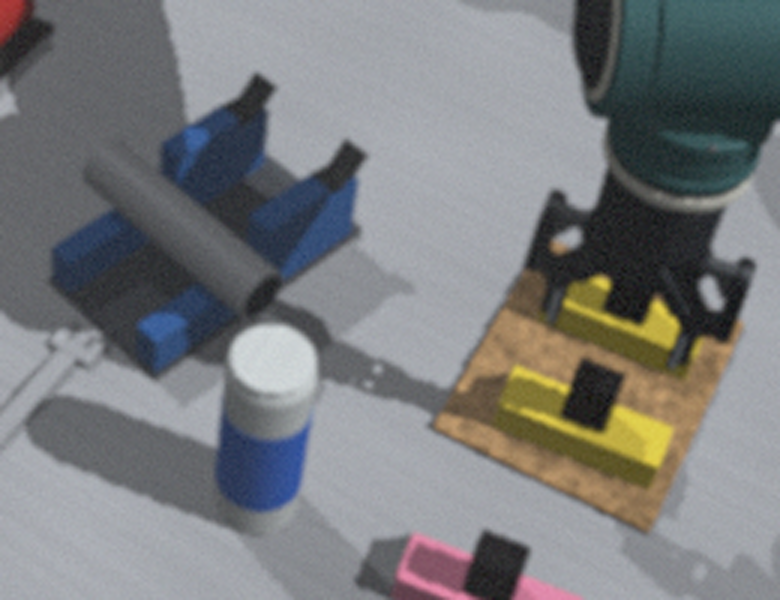

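jog_arm:
  motion: [0.1, 0.05, 2, -0.6, 0.1, 0.05, 4.5, -0.6, 0.1, 0.05, 6.5, -0.6, 0.1, 0.05, 7.8, -0.6, 0.1, 0.05, 7.8, -0.6]

```text
t: 11.0
tcp_pos: [0.5419, 0.3559, 0.0597]
orientation: [[-0.989, -0.151, -0.002], [-0.151, 0.989, -0.001], [0.002, -0.001, -1.0]]
wrist_force: [0.2, -0.5, 0.2]
opening: 0.901
```

jog_arm:
  motion: [0, 0, 0, 0, 0, 0, 0, 0, 0, 0, 0, 0, 0, 0, 0, 0, 0, 0, 0, 0, 0, 0, 0, 0, 0, 0, 0, 0, 0, 0, 0, 0]
  hand: 0

```text
t: 11.8
tcp_pos: [0.5431, 0.3567, 0.0627]
orientation: [[-0.988, -0.152, 0.002], [-0.152, 0.988, 0.001], [-0.002, 0.001, -1.0]]
wrist_force: [0.5, -0.0, 7.5]
opening: 0.392
```

```bash
python3 plan.py .5425 .356 .061 98.5
```

```text
t 11.8 tcp [0.5431 0.3567 0.0627] yd 98.73 q [ 31.  10.  97.  -0.  73. -68.] F [ 0.5 -0.   7.5] op 0.392
move cm [ 0.07 -0.06  0.17] roll 0.23 dist 0.2
```

jog_arm:
  motion: [0, 0, -1, 0, 0, 0, -3, 0, 0, 0, -7, 0, 0, 0, -11, 0, 0, 0, -15, 0, 0, 0, -15, 0]

```text
t: 12.4
tcp_pos: [0.5437, 0.3572, 0.2185]
orientation: [[-0.988, -0.152, 0.007], [-0.152, 0.988, 0.004], [-0.008, 0.003, -1.0]]
wrist_force: [-0.1, 0.1, -3.2]
opening: 0.395
```

```bash
python3 plan.py .634 .0214 .18 76.8
```

```text
t 12.4 tcp [0.5437 0.3572 0.2185] yd 98.74 q [ 31.   4.  88.   0.  87. -68.] F [-0.1  0.1 -3.2] op 0.395
move cm [ -3.79 -34.57   3.76] roll 21.94 dist 35.0
```

jog_arm:
  motion: [-3.8, -34.5, 2.5, 21.9, -3.8, -34.5, 2.5, 21.9, -3.8, -34.5, 2.5, 21.9, -3.8, -34.5, 2.5, 21.9, -3.8, -34.5, 2.5, 21.9, -3.8, -34.5, 2.5, 21.9, -3.8, -34.5, 2.5, 21.9, -3.8, -34.5, 2.5, 21.9]

```text
t: 13.2
tcp_pos: [0.6328, 0.0162, 0.1849]
orientation: [[-0.973, 0.232, -0.002], [0.232, 0.973, -0.001], [0.001, -0.002, -1.0]]
wrist_force: [-0.3, 1.6, -2.2]
opening: 0.391
```

```bash
python3 plan.py .636 .0214 .13 76.8
```

```text
t 13.2 tcp [0.6328 0.0162 0.1849] yd 76.58 q [ -1.   3.  93.  -0.  85. -77.] F [-0.3  1.6 -2.2] op 0.391
move cm [-0.2   0.59  5.49] roll -0.22 dist 5.5
```

jog_arm:
  motion: [-0.2, 0.4, 1, -0.2, -0.2, 0.4, 3, -0.2, -0.2, 0.4, 5, -0.2, -0.2, 0.4, 5.5, -0.2, -0.2, 0.4, 5.5, -0.2]

```text
t: 13.7
tcp_pos: [0.6362, 0.0261, 0.1319]
orientation: [[-0.975, 0.223, 0.003], [0.223, 0.975, 0.0], [-0.003, 0.001, -1.0]]
wrist_force: [7.5, -1.8, 5.2]
opening: 0.39
```

```bash
python3 look.py 5 .61 .02 .08; python3 plan.py .6345 .021 .107 76.8
```

```text
top origin 201 173 scale 5.0
scene origin 258 205 scale 5.0
t 13.8 tcp [0.6363 0.026  0.1319] yd 77.13 q [  0.   5.  95.  -0.  79. -77.] F [ 7.1 -1.7  3.9] op 0.392
move cm [ 0.07 -0.53  2.49] roll 0.33 dist 2.5
```

View pics/scene5c.png

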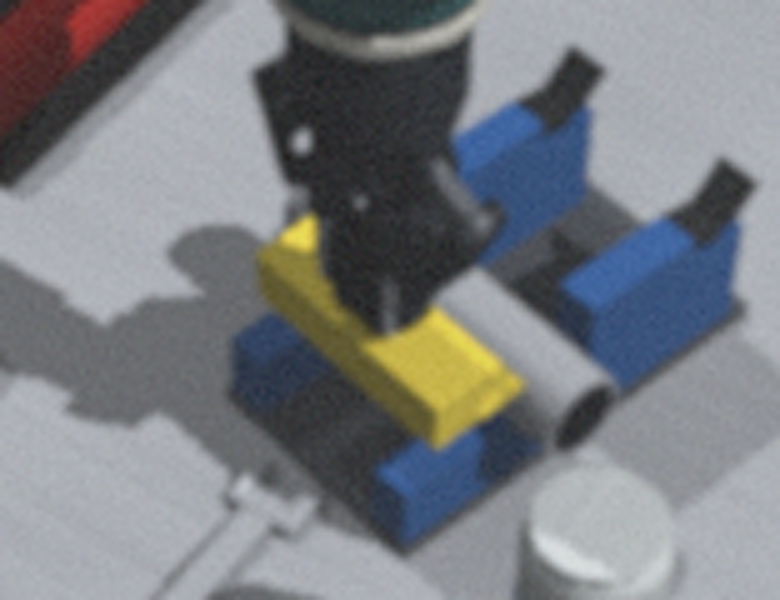

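jog_arm:
  motion: [-0.3, -0.1, -0.5, 0, -1, -0.3, -1, 0.3, -1, -0.3, -1, 0.3, -1, -0.3, -1, 0.3]

```text
t: 14.2
tcp_pos: [0.6444, 0.0196, 0.141]
orientation: [[-0.973, 0.229, -0.001], [0.229, 0.973, 0.0], [0.001, -0.0, -1.0]]
wrist_force: [-1.1, 0.9, -3.1]
opening: 0.389
```

```bash
python3 look.py 6 .61 .02 .08; python3 plan.py .6434 .019 .107 76.8; python3 tubefit.py 6 .585 .031 .064 scene 0
cat > chock.py <<'E'
import sys
from m import *
tag=sys.argv[1]; zt=float(sys.argv[2]); c=np.array([float(sys.argv[3]),float(sys.argv[4])])
a=np.radians(-13.2);ux=np.array([np.cos(a),np.sin(a)]);uy=np.array([-ux[1],ux[0]])
n=sys.argv[5] if len(sys.argv)>5 else "scene"
D=np.load(f"pics/{n}{tag}.npy"); h=hsv(cv2.imread(f"pics/{n}{tag}.png")[:,:,::-1].copy()).reshape(-1,3)
ys,xs=np.mgrid[:480,:640]; W=dep(n,np.c_[xs.ravel(),ys.ravel()],D)
m=(h[:,0]>20)&(h[:,0]<36)&(h[:,1]>100)&(np.linalg.norm(W[:,:2]-c,axis=1)<.09)
t=m&(abs(W[:,2]-zt)<.004); q=W[t]
r=cv2.minAreaRect((q[:,:2]*1000).astype(np.float32)); d=np.array(r[0])/1000-[.585,.029]
print("top",t.sum(),"rect c",np.round(r[0],1),"wl",np.round(r[1],1),"ang",round(r[2],1),"X",(d@ux).round(4),"Y",(d@uy).round(4),"z",np.median(q[:,2]).round(4), "z near ends", [np.median(q[(np.abs((q[:,:2]-[.585,.029])@uy-(d@uy)-s)<.015)][:,2]).round(4) for s in(-.045,.045)])
E
python3 chock.py 6 .116 .645 .02
```

```text
top origin 201 173 scale 5.0
scene origin 258 205 scale 5.0
t 14.3 tcp [0.6443 0.0196 0.1409] yd 76.74 q [ -1.   6.  94.   0.  80. -77.] F [ 0.  -0.2 -3.7] op 0.393
move cm [ 0.07 -0.07  3.39] roll -0.06 dist 3.4
scene 6 N 627 yaw 76.77 len 0.0975 mid [0.5934 0.0743] z 0.0636
top 449 rect c [644.3  22.7] wl [122.2  41.8] ang 78.0 X 0.0591 Y 0.0074 z 0.1147 z near ends [np.float64(0.115), np.float64(0.1146)]
```

View pics/scene6c.png

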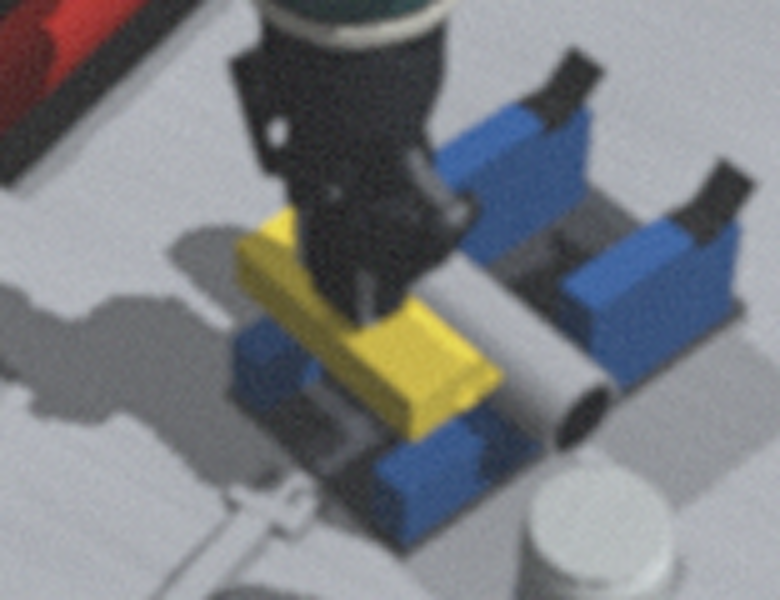

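```bash
cat > ends.py <<'E'
import sys
from m import *
from scipy.spatial import ConvexHull
tag=sys.argv[1]; zt=float(sys.argv[2]); c=np.array([float(sys.argv[3]),float(sys.argv[4])])
a=np.radians(float(sys.argv[5]) if len(sys.argv)>5 else -13.2);ux=np.array([np.cos(a),np.sin(a)]);uy=np.array([-ux[1],ux[0]])
for n in("scene","top"):
    D=np.load(f"pics/{n}{tag}.npy"); h=hsv(cv2.imread(f"pics/{n}{tag}.png")[:,:,::-1].copy()).reshape(-1,3)
    ys,xs=np.mgrid[:480,:640]; W=dep(n,np.c_[xs.ravel(),ys.ravel()],D)
    m=(h[:,0]>20)&(h[:,0]<36)&(h[:,1]>100)&(np.linalg.norm(W[:,:2]-c,axis=1)<.1)&(abs(W[:,2]-zt)<.0035)
    q=W[m][:,:2]-c; X=q@ux;Y=q@uy
    if len(q)<30: print(n,len(q)); continue
    print(n,len(q),"Y ends",np.percentile(Y,[1,99]).round(4),"mean",np.percentile(Y,[1,99]).mean().round(4))
    bx=[]
    for y in np.arange(-.055,.056,.01):
        k=abs(Y-y)<.005
        if k.sum()>5: bx.append((y,np.percentile(X[k],3),np.percentile(X[k],97)))
    bx=np.array(bx); 
    for j,nm in((1,"toe-side"),(2,"back")):
        f=np.polyfit(bx[:,0],bx[:,j],1); r=bx[:,j]-np.polyval(f,bx[:,0]); k=abs(r)<.0025; f=np.polyfit(bx[k,0],bx[k,j],1); print("  ",nm,"at Y0",f[1].round(4),"yaw err deg",-np.degrees(f[0]).round(2),k.sum(),len(k))
E
python3 ends.py 6 .1146 .6443 .0196
python3 ends.py 0 .036 .5425 .3565 8.6
```

```text
scene 466 Y ends [-0.0562  0.0627] mean 0.0033
   toe-side at Y0 -0.0042 yaw err deg 8.58 2 12
   back at Y0 0.0172 yaw err deg -0.34 12 12
top 40 Y ends [-0.0355 -0.0093] mean -0.0224
   toe-side at Y0 -0.0235 yaw err deg -0.06 3 3
   back at Y0 -0.0187 yaw err deg 10.21 3 3
scene 789 Y ends [-0.0584  0.0606] mean 0.0011Traceback (most recent call last):
  File "ends.py", line 19, in <module>
    f=np.polyfit(bx[:,0],bx[:,j],1); r=bx[:,j]-np.polyval(f,bx[:,0]); k=abs(r)<.0025; f=np.polyfit(bx[k,0],bx[k,j],1); print("  ",nm,"at Y0",f[1].round(4),"yaw err deg",-np.degrees(f[0]).round(2),k.sum(),len(k))
                                                                                        ~~~~~~~~~~^^^^^^^^^^^^^^^^^^^
    raise TypeError("expected non-empty vector for x")
TypeError: expected non-empty vector for x
```

View pics/top6c.png

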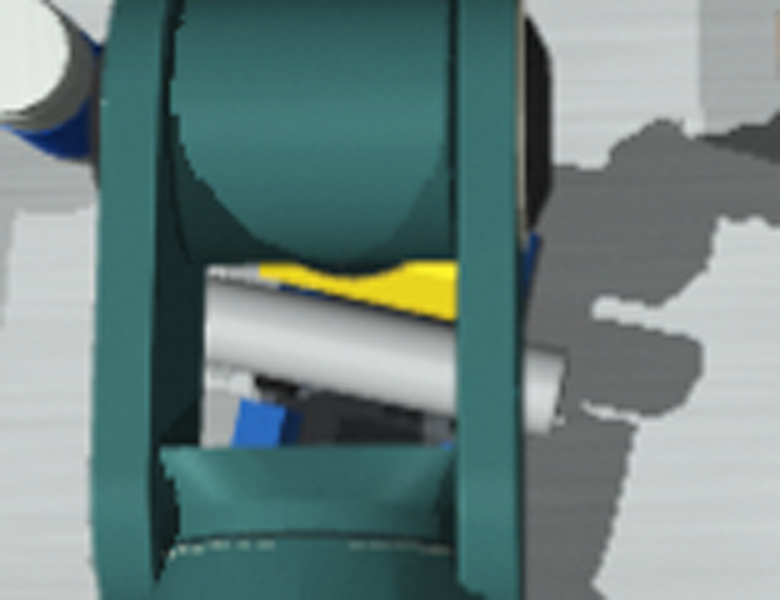

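```bash
python3 plan.py .6474 .0149 .104 76.8
```

```text
t 14.3 tcp [0.6443 0.0196 0.1409] yd 76.74 q [ -1.   6.  94.   0.  80. -77.] F [ 0.  -0.2 -3.7] op 0.393
move cm [-0.42 -0.38  3.69] roll -0.06 dist 3.7
```

jog_arm:
  motion: [-0.4, -0.4, 0, 0, -0.4, -0.4, 1, 0, -0.4, -0.4, 2, 0, -0.4, -0.4, 3, 0, -0.4, -0.4, 3.6, 0, -0.4, -0.4, 3.6, 0]

```text
t: 14.9
tcp_pos: [0.6469, 0.0147, 0.1037]
orientation: [[-0.973, 0.229, -0.002], [0.229, 0.973, 0.0], [0.002, -0.0, -1.0]]
wrist_force: [-0.7, -0.2, -3.2]
opening: 0.389
```

```bash
python3 look.py 7 .61 .02 .08; python3 plan.py .637 .0173 .102 76.8; python3 ends.py 7 .078 .6474 .0149
```

```text
top origin 201 173 scale 5.0
scene origin 258 205 scale 5.0
t 15.0 tcp [0.6475 0.0147 0.1053] yd 76.74 q [ -1.   8.  95.  -0.  77. -78.] F [ 0.3 -0.5 -3.4] op 0.388
move cm [1.08 0.02 0.33] roll -0.06 dist 1.1
scene 444 Y ends [-0.0564  0.0624] mean 0.003
   toe-side at Y0 -0.0076 yaw err deg 13.64 2 12
   back at Y0 0.0173 yaw err deg -0.03 12 12
top 35 Y ends [-0.0381 -0.0092] mean -0.0237
   toe-side at Y0 -0.0254 yaw err deg 3.33 3 3
   back at Y0 -0.0209 yaw err deg 10.8 3 3
```

View pics/scene7c.png

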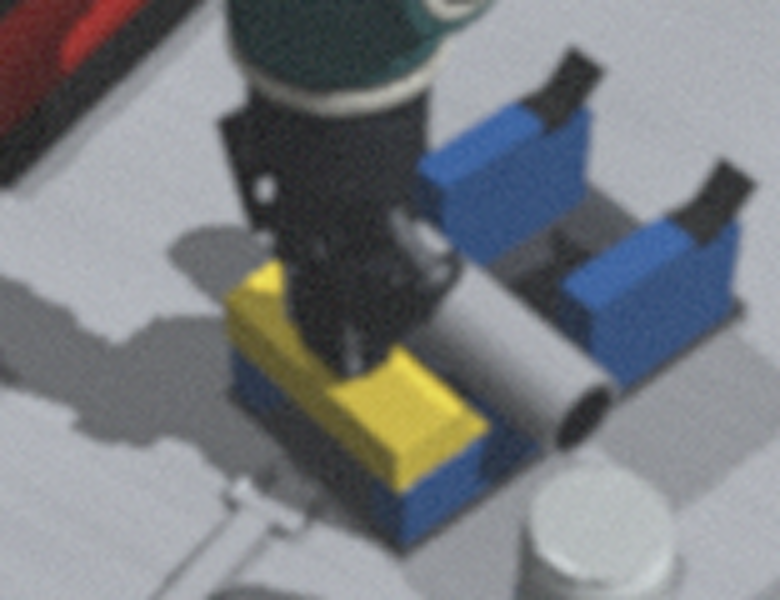

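jog_arm:
  motion: [0.1, 0, 0.2, 0, 0.3, 0, 0.35, 0, 0.5, 0, 0.35, 0, 0.7, 0, 0.35, 0, 0.85, 0, 0.35, 0, 0.9, 0, 0.35, 0, 0.9, 0, 0.35, 0]

```text
t: 15.7
tcp_pos: [0.6387, 0.0167, 0.1019]
orientation: [[-0.973, 0.229, 0.0], [0.229, 0.973, -0.0], [-0.0, 0.0, -1.0]]
wrist_force: [0.8, 0.8, -2.5]
opening: 0.39
```

jog_arm:
  motion: [0.1, 0, 0, 0, 0.1, 0, 0, 0]

```text
t: 15.9
tcp_pos: [0.6376, 0.0169, 0.1018]
orientation: [[-0.973, 0.229, -0.0], [0.229, 0.973, -0.0], [0.0, -0.0, -1.0]]
wrist_force: [-0.1, -0.0, -3.0]
opening: 0.392
```

jog_arm:
  motion: [0.1, 0, 0, 0, 0.1, 0, 0, 0]

```text
t: 16.1
tcp_pos: [0.6369, 0.0171, 0.1019]
orientation: [[-0.973, 0.229, 0.001], [0.229, 0.973, -0.0], [-0.001, -0.0, -1.0]]
wrist_force: [2.3, -0.9, -5.0]
opening: 0.39
```

jog_arm:
  motion: [0, 0, 0.08, 0, 0, 0, 0.14, 0, 0, 0, 0.14, 0]

```text
t: 16.4
tcp_pos: [0.6367, 0.0171, 0.1006]
orientation: [[-0.973, 0.229, -0.0], [0.229, 0.973, 0.0], [0.0, 0.0, -1.0]]
wrist_force: [-1.6, -1.0, 1.2]
opening: 0.389
```

jog_arm:
  motion: [0.04, 0, 0.04, 0, 0.08, 0, 0.04, 0, 0.08, 0, 0.04, 0]

```text
t: 16.7
tcp_pos: [0.6364, 0.0172, 0.1005]
orientation: [[-0.973, 0.229, 0.001], [0.229, 0.973, -0.0], [-0.001, 0.0, -1.0]]
wrist_force: [2.6, -1.0, 3.9]
opening: 0.391
```

jog_arm:
  motion: [0.05, 0, 0, 0, 0.05, 0, 0, 0]

```text
t: 16.9
tcp_pos: [0.6359, 0.0174, 0.1005]
orientation: [[-0.973, 0.229, 0.002], [0.229, 0.973, -0.0], [-0.002, 0.0, -1.0]]
wrist_force: [5.5, -2.5, 4.4]
opening: 0.394
```

jog_arm:
  motion: [0.05, 0, 0, 0, 0.05, 0, 0, 0]

```text
t: 17.1
tcp_pos: [0.6357, 0.0175, 0.1005]
orientation: [[-0.973, 0.229, 0.002], [0.229, 0.973, -0.0], [-0.002, 0.0, -1.0]]
wrist_force: [7.4, -2.4, 2.1]
opening: 0.389
```

jog_arm:
  motion: [-0.02, 0, 0, 0, -0.02, 0, 0, 0, -0.02, 0, 0, 0, -0.02, 0, 0, 0]
  hand: 70

```text
t: 17.5
tcp_pos: [0.6349, 0.0176, 0.0997]
orientation: [[-0.973, 0.229, -0.001], [0.229, 0.973, 0.0], [0.001, -0.0, -1.0]]
wrist_force: [-0.9, 0.1, -0.1]
opening: 0.7
```

jog_arm:
  motion: [0, 0, -1, 0, 0, 0, -3, 0, 0, 0, -6, 0, 0, 0, -10, 0, 0, 0, -14, 0, 0, 0, -14, 0]

```text
t: 18.1
tcp_pos: [0.6365, 0.0175, 0.2474]
orientation: [[-0.973, 0.229, 0.009], [0.229, 0.973, -0.0], [-0.008, 0.002, -1.0]]
wrist_force: [0.9, 0.0, 0.3]
opening: 0.698
```

```bash
python3 look.py 8 .6 .02 .07; python3 plan.py .53 -.12 .25 8; python3 plan.py .505 -.26 .2 -88; python3 tubefit.py 8 .585 .031 .064 scene 0; python3 ends.py 8 .074 .635 .0175
```

```text
top origin 202 177 scale 5.0
scene origin 260 205 scale 5.0
t 18.2 tcp [0.6354 0.0175 0.2416] yd 76.74 q [ -1.   2.  88.   0.  90. -77.] F [ 0.2 -0.6 -0.2] op 0.7
move cm [  7.1  -15.8   -0.86] roll 68.74 dist 17.3
t 18.2 tcp [0.6354 0.0175 0.2416] yd 76.74 q [ -1.   2.  88.   0.  90. -77.] F [ 0.2 -0.6 -0.2] op 0.7
move cm [  6.33 -30.01   4.13] roll 164.74 dist 30.9
scene 8 N 1213 yaw 76.78 len 0.1804 mid [0.5838 0.0333] z 0.0637
scene 512 Y ends [-0.0557  0.0632] mean 0.0037
   toe-side at Y0 -0.0042 yaw err deg -6.93 1 12
   back at Y0 0.0174 yaw err deg 0.1 12 12
top 65 Y ends [-0.0613  0.0342] mean -0.0136
   toe-side at Y0 -0.0216 yaw err deg 0.93 5 5
   back at Y0 -0.0122 yaw err deg 13.69 3 5ends.py:19: RankWarning: Polyfit may be poorly conditioned
  f=np.polyfit(bx[:,0],bx[:,j],1); r=bx[:,j]-np.polyval(f,bx[:,0]); k=abs(r)<.0025; f=np.polyfit(bx[k,0],bx[k,j],1); print("  ",nm,"at Y0",f[1].round(4),"yaw err deg",-np.degrees(f[0]).round(2),k.sum(),len(k))
```

View pics/scene8c.png

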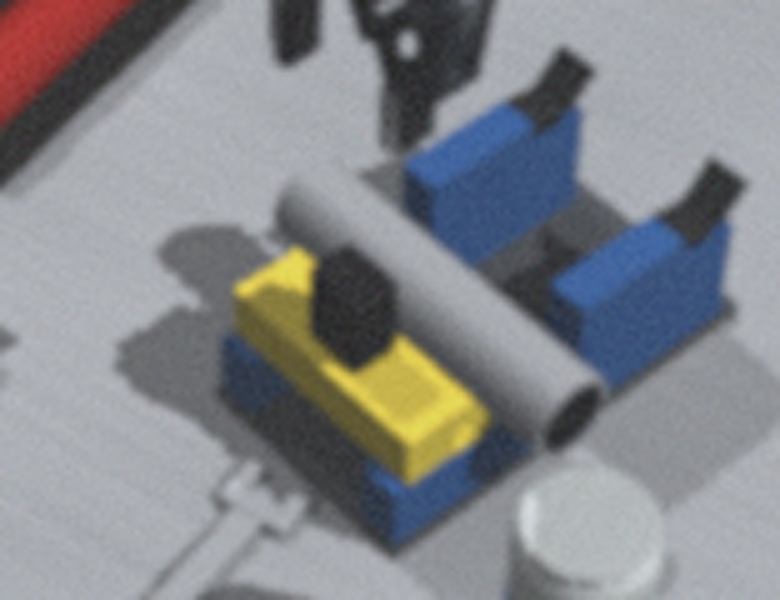

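jog_arm:
  motion: [7, -15.8, 0, 68, 7, -15.8, 0, 68, 7, -15.8, 0, 68, 7, -15.8, 0, 68, 7, -15.8, 0, 68, 7, -15.8, 0, 68, 7, -15.8, 0, 68, 7, -15.8, 0, 68]
  hand: 100

```text
t: 19.0
tcp_pos: [0.5303, -0.1202, 0.2388]
orientation: [[-0.146, 0.989, -0.002], [0.989, 0.146, 0.001], [0.001, -0.002, -1.0]]
wrist_force: [-0.3, 0.5, -0.3]
opening: 1.004
```

```bash
python3 plan.py .504 -.26 .15 -60
```

```text
t 19.0 tcp [ 0.5303 -0.1202  0.2388] yd 8.38 q [-15. -10. 100.   0.  90. -24.] F [-0.3  0.5 -0.3] op 1.004
move cm [-13.46  -4.63   8.88] roll 68.38 dist 16.8
```

jog_arm:
  motion: [-13.5, -4.6, 4, 68, -13.5, -4.6, 8, 68, -13.5, -4.6, 8, 68, -13.5, -4.6, 8, 68, -13.5, -4.6, 8, 68, -13.5, -4.6, 8, 68, -13.5, -4.6, 8, 68, -13.5, -4.6, 8, 68]

```text
t: 19.8
tcp_pos: [0.5053, -0.2604, 0.1587]
orientation: [[0.863, 0.506, -0.002], [0.506, -0.863, 0.001], [-0.001, -0.002, -1.0]]
wrist_force: [0.2, -0.9, 0.6]
opening: 0.996
```

```bash
python3 plan.py .504 -.2603 .12 -88
```

```text
t 19.8 tcp [ 0.5053 -0.2604  0.1587] yd -59.62 q [-30.  -4. 102.   0.  82.  30.] F [ 0.2 -0.9  0.6] op 0.996
move cm [-0.1  -0.07  3.87] roll 28.38 dist 3.9
```

jog_arm:
  motion: [-0.1, -0.1, 1, 28.4, -0.1, -0.1, 2, 28.4, -0.1, -0.1, 3, 28.4, -0.1, -0.1, 3.9, 28.4, -0.1, -0.1, 3.9, 28.4, -0.1, -0.1, 3.9, 28.4]

```text
t: 20.4
tcp_pos: [0.5042, -0.2601, 0.1205]
orientation: [[0.999, 0.043, -0.001], [0.043, -0.999, 0.001], [-0.001, -0.001, -1.0]]
wrist_force: [-0.4, -0.6, 0.5]
opening: 1.003
```

```bash
python3 look.py 9 .55 -.05 .03 110; python3 plan.py .504 -.2603 .033 -88;python3 tubefit.py 9 .585 .031 .064 top 0;python3 tubefit.py 9 .585 .031 .064 scene 0; python3 ends.py 9 .074 .635 .0175
```

```text
top origin 166 147 scale 2.727272727272727
scene origin 183 141 scale 2.727272727272727
t 20.5 tcp [ 0.5045 -0.2603  0.1212] yd -87.58 q [-30.  -3. 105.   0.  78.  58.] F [ 0.2 -0.4  0. ] op 1.002
move cm [-0.05 -0.    8.82] roll 0.42 dist 8.8
top 9 N 1261 yaw 76.78 len 0.1785 mid [0.585  0.0286] z 0.0645
scene 9 N 1207 yaw 76.6 len 0.1801 mid [0.5837 0.0331] z 0.0637
scene 490 Y ends [-0.0568  0.0626] mean 0.0029
   toe-side at Y0 -0.0045 yaw err deg -7.29 1 12
   back at Y0 0.0172 yaw err deg -0.46 12 12
top 557 Y ends [-0.0606  0.0578] mean -0.0014
   toe-side at Y0 -0.0213 yaw err deg 0.12 12 12
   back at Y0 0.0179 yaw err deg 0.18 12 12ends.py:19: RankWarning: Polyfit may be poorly conditioned
  f=np.polyfit(bx[:,0],bx[:,j],1); r=bx[:,j]-np.polyval(f,bx[:,0]); k=abs(r)<.0025; f=np.polyfit(bx[k,0],bx[k,j],1); print("  ",nm,"at Y0",f[1].round(4),"yaw err deg",-np.degrees(f[0]).round(2),k.sum(),len(k))
```

View pics/top9c.png

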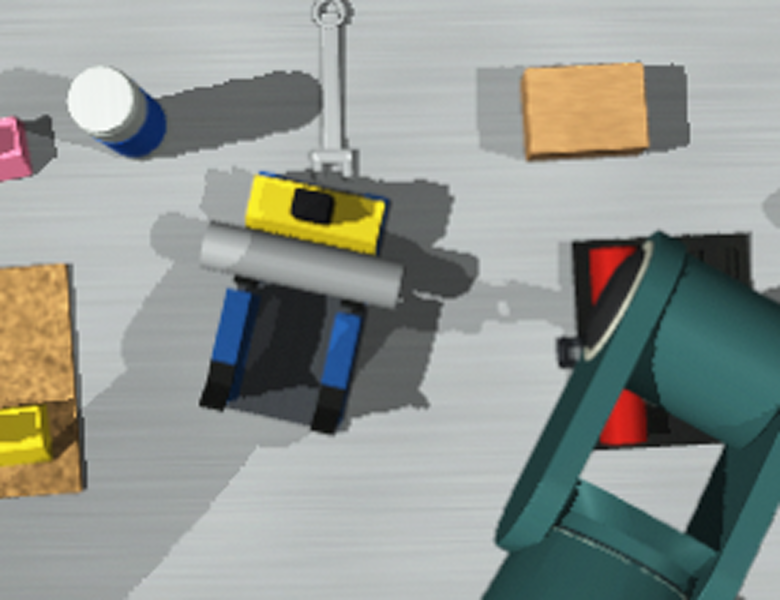

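View pics/scene9c.png

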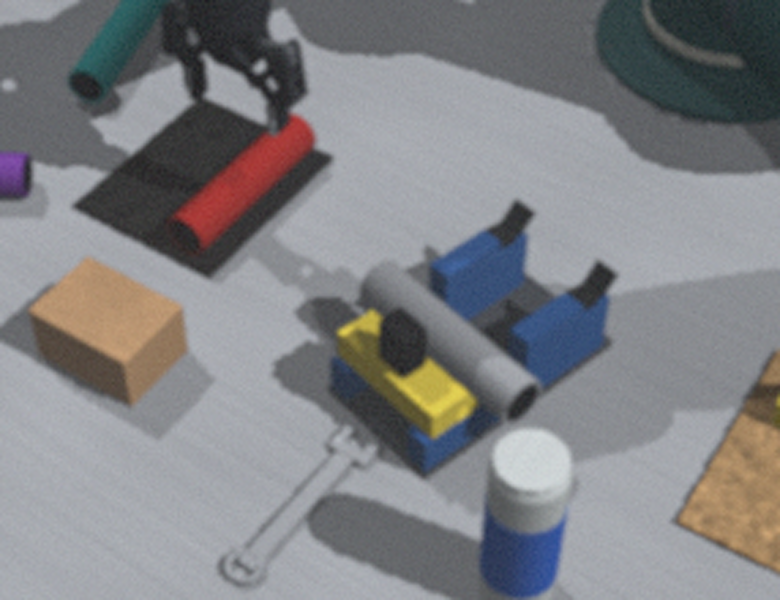

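jog_arm:
  motion: [0, 0, 2.5, 0.4, 0, 0, 5, 0.4, 0, 0, 7, 0.4, 0, 0, 8.3, 0.4, 0, 0, 8.8, 0.4, 0, 0, 8.8, 0.4]

```text
t: 21.1
tcp_pos: [0.5045, -0.2603, 0.033]
orientation: [[0.999, 0.034, -0.0], [0.034, -0.999, 0.0], [-0.0, -0.0, -1.0]]
wrist_force: [-1.0, 0.2, 1.3]
opening: 0.998
```

jog_arm:
  motion: [0, 0, 0, 0, 0, 0, 0, 0, 0, 0, 0, 0, 0, 0, 0, 0, 0, 0, 0, 0, 0, 0, 0, 0, 0, 0, 0, 0]
  hand: 0

```text
t: 21.8
tcp_pos: [0.5049, -0.2606, 0.0341]
orientation: [[0.999, 0.034, 0.001], [0.034, -0.999, -0.001], [0.001, 0.001, -1.0]]
wrist_force: [-2.0, 1.0, 7.6]
opening: 0.494
```

jog_arm:
  motion: [0, 0, -1, 0, 0, 0, -3, 0, 0, 0, -7, 0, 0, 0, -11, 0, 0, 0, -15, 0, 0, 0, -19, 0, 0, 0, -19, 0]

```text
t: 22.5
tcp_pos: [0.5056, -0.2609, 0.2296]
orientation: [[0.999, 0.034, 0.007], [0.034, -0.999, -0.004], [0.007, 0.004, -1.0]]
wrist_force: [0.5, -0.9, -4.8]
opening: 0.497
```

```bash
python3 plan.py .4739 .0560 .2 -13.2
```

```text
t 22.5 tcp [ 0.5056 -0.2609  0.2296] yd -88.06 q [-30.  -7.  98.  -0.  88.  58.] F [ 0.5 -0.9 -4.8] op 0.497
move cm [ -2.11 -31.79   2.81] roll -74.86 dist 32.0
```

jog_arm:
  motion: [-2.1, -31.8, 2, -74.8, -2.1, -31.8, 2, -74.8, -2.1, -31.8, 2, -74.8, -2.1, -31.8, 2, -74.8, -2.1, -31.8, 2, -74.8, -2.1, -31.8, 2, -74.8, -2.1, -31.8, 2, -74.8, -2.1, -31.8, 2, -74.8]

```text
t: 23.3
tcp_pos: [0.4717, 0.0594, 0.2019]
orientation: [[0.321, 0.947, -0.002], [0.947, -0.321, 0.0], [-0.0, -0.002, -1.0]]
wrist_force: [-0.2, -0.4, -4.9]
opening: 0.495
```

```bash
python3 plan.py .4732 .0560 .135 -13.2
```

```text
t 23.3 tcp [0.4717 0.0594 0.2019] yd -18.75 q [  4. -18. 110.   0.  88.  23.] F [-0.2 -0.4 -4.9] op 0.495
move cm [-0.27  0.26  6.69] roll -5.55 dist 6.7
```

jog_arm:
  motion: [-0.2, 0.2, 0, -5.5, -0.2, 0.2, 2, -5.5, -0.2, 0.2, 4, -5.5, -0.2, 0.2, 6, -5.5, -0.2, 0.2, 6.6, -5.5, -0.2, 0.2, 6.6, -5.5]

```text
t: 23.9
tcp_pos: [0.4733, 0.0542, 0.1359]
orientation: [[0.239, 0.971, -0.002], [0.971, -0.239, -0.0], [-0.001, -0.002, -1.0]]
wrist_force: [0.9, 0.5, -4.3]
opening: 0.493
```

```bash
python3 look.py 10 .5 .05 .1; python3 plan.py .4732 .0560 .1101 -13.2; python3 tubefit.py 10 .473 .056 .13 scene 1
```

```text
top origin 189 218 scale 5.0
scene origin 295 176 scale 5.0
t 24.0 tcp [0.4741 0.0543 0.1378] yd -13.81 q [  3. -16. 114.  -0.  82.  17.] F [ 0.2  0.9 -5. ] op 0.493
move cm [ 0.15 -0.13  2.77] roll -0.61 dist 2.8
scene 10 N 568 yaw 75.86 len 0.1756 mid [0.4755 0.0583] z 0.1305
```

View pics/scene10c.png

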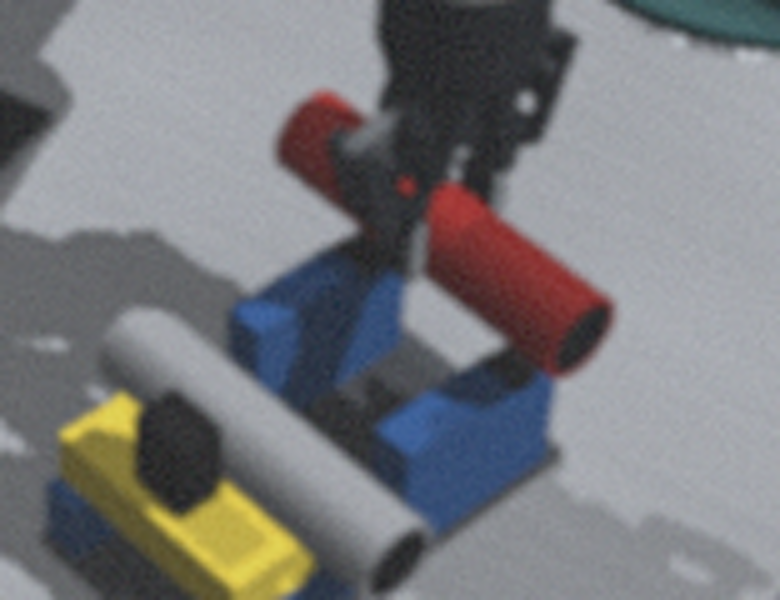

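View pics/top10c.png

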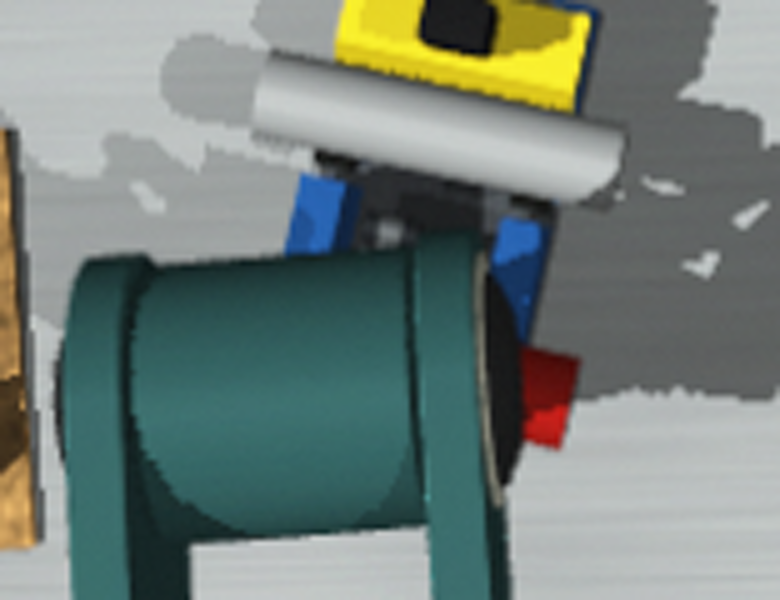

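```bash
cat > rends.py <<'E'
import sys
from m import *
tag,z0=sys.argv[1],float(sys.argv[2]); c=np.array([.585,.029])
a=np.radians(-13.2);ux=np.array([np.cos(a),np.sin(a)]);uy=np.array([-ux[1],ux[0]])
for n in("scene","top"):
    D=np.load(f"pics/{n}{tag}.npy"); h=hsv(cv2.imread(f"pics/{n}{tag}.png")[:,:,::-1].copy()).reshape(-1,3)
    ys,xs=np.mgrid[:480,:640]; W=dep(n,np.c_[xs.ravel(),ys.ravel()],D); d=W[:,:2]-c; X=d@ux;Y=d@uy
    m=((h[:,0]<9)|(h[:,0]>170))&(h[:,1]>90)&(abs(X+.115)<.03)&(abs(Y)<.12)&(abs(W[:,2]-z0)<.024)
    print(n,m.sum(),"Y",np.percentile(Y[m],[0,1,2,98,99,100]).round(4))
E
python3 rends.py 10 .1317
python3 - <<'E'
from h import *
a=np.radians(-13.2);ux=np.array([np.cos(a),np.sin(a)]);uy=np.array([-ux[1],ux[0]])
for px in([305,289.6],[301,307.6]):
    X=onz("top",[px],.1317)[0]; d=X[:2]-[.585,.029]; print(X.round(4),"X",d@ux,"Y",d@uy)
E
```

```text
scene 775 Y [-0.0875 -0.0849 -0.0837  0.0902  0.0909  0.0931]
top 170 Y [-0.0923 -0.0921 -0.0919 -0.0687 -0.0673 -0.0649]
[ 0.4745 -0.0408  0.1317] X -0.09159004328231095 Y -0.09319591753464282
[ 0.4332 -0.0308  0.1317] X -0.13414897139448526 Y -0.09293722357902254
```

jog_arm:
  motion: [0.07, -0.1, 0.6, -0.6, 0.07, -0.1, 1.3, -0.6, 0.07, -0.1, 2, -0.6, 0.07, -0.1, 2.5, -0.6, 0.07, -0.1, 2.6, -0.6, 0.07, -0.1, 2.6, -0.6]

```text
t: 24.6
tcp_pos: [0.4731, 0.0552, 0.1108]
orientation: [[0.228, 0.974, -0.0], [0.974, -0.228, -0.0], [-0.0, -0.0, -1.0]]
wrist_force: [-0.4, -0.2, -4.8]
opening: 0.491
```

jog_arm:
  motion: [0, 0, 0.05, 0, 0, 0, 0.05, 0]

```text
t: 24.8
tcp_pos: [0.4732, 0.0552, 0.1106]
orientation: [[0.228, 0.974, 0.0], [0.974, -0.228, 0.0], [0.0, 0.0, -1.0]]
wrist_force: [0.6, -0.0, -4.8]
opening: 0.497
```

```bash
python3 plan.py .4732 .0560 .1101 -13.2
```

```text
t 24.8 tcp [0.4732 0.0552 0.1106] yd -13.21 q [  4. -15. 116.   0.  79.  17.] F [ 0.6 -0.  -4.8] op 0.497
move cm [ 0.08 -0.02  0.05] roll -0.01 dist 0.1
```

jog_arm:
  motion: [0, 0, 0.05, 0, 0, 0, 0.05, 0]

```text
t: 25.0
tcp_pos: [0.4732, 0.0552, 0.1103]
orientation: [[0.228, 0.974, 0.0], [0.974, -0.228, 0.0], [0.0, 0.0, -1.0]]
wrist_force: [-0.5, -0.5, -1.2]
opening: 0.495
```

jog_arm:
  motion: [0, 0, 0.05, 0, 0, 0, 0.05, 0]

```text
t: 25.2
tcp_pos: [0.4733, 0.0552, 0.1102]
orientation: [[0.228, 0.974, 0.0], [0.974, -0.228, -0.0], [0.0, 0.0, -1.0]]
wrist_force: [-4.7, -1.2, 5.1]
opening: 0.495
```

Contact is on the flank. I'll nudge toward the stop as before.

jog_arm:
  motion: [0, -0.05, 0, 0, 0, -0.1, 0, 0, 0, -0.1, 0, 0]

```text
t: 25.5
tcp_pos: [0.4729, 0.0553, 0.1102]
orientation: [[0.228, 0.974, 0.002], [0.974, -0.228, -0.0], [0.0, 0.002, -1.0]]
wrist_force: [4.5, -2.4, 3.3]
opening: 0.496
```

jog_arm:
  motion: [0, 0.04, 0, 0, 0, 0.04, 0, 0]

```text
t: 25.7
tcp_pos: [0.473, 0.0553, 0.1101]
orientation: [[0.228, 0.974, 0.001], [0.974, -0.228, -0.0], [0.0, 0.001, -1.0]]
wrist_force: [0.7, -0.9, 6.4]
opening: 0.491
```

jog_arm:
  motion: [0, 0, 0, 0, 0, 0, 0, 0, 0, 0, 0, 0, 0, 0, 0, 0]
  hand: 80

```text
t: 26.1
tcp_pos: [0.4724, 0.0553, 0.1093]
orientation: [[0.228, 0.974, -0.0], [0.974, -0.228, 0.0], [-0.0, -0.0, -1.0]]
wrist_force: [-0.1, -0.4, -0.9]
opening: 0.797
```

jog_arm:
  motion: [0, 0, -1, 0, 0, 0, -3, 0, 0, 0, -6, 0, 0, 0, -9, 0, 0, 0, -13, 0, 0, 0, -13, 0]

```text
t: 26.7
tcp_pos: [0.4738, 0.0554, 0.2457]
orientation: [[0.228, 0.974, 0.008], [0.974, -0.228, 0.001], [0.002, 0.007, -1.0]]
wrist_force: [0.5, 0.2, -0.5]
opening: 0.801
```

```bash
python3 plan.py .45 .22 .24 42; python3 plan.py .4345 .341 .15 96.2
```

```text
t 26.7 tcp [0.4738 0.0554 0.2457] yd -13.2 q [  4. -19. 107.   0.  92.  17.] F [ 0.5  0.2 -0.5] op 0.801
move cm [15.48 -6.08  0.56] roll -55.2 dist 16.6
t 26.7 tcp [0.4738 0.0554 0.2457] yd -13.2 q [  4. -19. 107.   0.  92.  17.] F [ 0.5  0.2 -0.5] op 0.801
move cm [ 26.88 -10.42   9.56] roll -109.4 dist 30.4
```

jog_arm:
  motion: [15.5, -6, 0, -55, 15.5, -6, 0, -55, 15.5, -6, 0, -55, 15.5, -6, 0, -55, 15.5, -6, 0, -55, 15.5, -6, 0, -55, 15.5, -6, 0, -55]
  hand: 90

```text
t: 27.4
tcp_pos: [0.4494, 0.2202, 0.2399]
orientation: [[-0.671, 0.741, 0.0], [0.741, 0.671, 0.0], [-0.0, 0.0, -1.0]]
wrist_force: [0.1, 0.9, -0.3]
opening: 0.9
```

```bash
python3 plan.py .4322 .3407 .13 96.2
```

```text
t 27.4 tcp [0.4494 0.2202 0.2399] yd 42.17 q [ 23. -15. 104.  -0.  91. -19.] F [ 0.1  0.9 -0.3] op 0.9
move cm [10.08  6.81 10.99] roll -54.03 dist 16.4
```

jog_arm:
  motion: [10.1, 6.8, 11, -54, 10.1, 6.8, 11, -54, 10.1, 6.8, 11, -54, 10.1, 6.8, 11, -54, 10.1, 6.8, 11, -54, 10.1, 6.8, 11, -54, 10.1, 6.8, 11, -54, 10.1, 6.8, 11, -54]

```text
t: 28.2
tcp_pos: [0.4329, 0.3406, 0.1298]
orientation: [[-0.995, -0.102, 0.0], [-0.102, 0.995, 0.0], [-0.0, 0.0, -1.0]]
wrist_force: [0.1, 0.4, -0.2]
opening: 0.899
```

```bash
python3 look.py 11 .52 .12 .1 100; python3 plan.py .4322 .3407 .062 96.2; python3 tubefit.py 11 .473 .056 .104 scene 1; python3 tubefit.py 11 .473 .056 .104 top 1;  python3 rends.py 11 .104; python3 tubefit.py 11 .585 .031 .064 top 0;python3 tubefit.py 11 .585 .031 .064 scene 0; python3 ends.py 11 .074 .635 .0175 2>/dev/null
```

```text
top origin 107 171 scale 3.0
scene origin 265 154 scale 3.0
t 28.3 tcp [0.433  0.3406 0.1298] yd 95.69 q [ 36.  -6. 106.   0.  79. -60.] F [-0.9 -0.2 -0.4] op 0.907
move cm [0.08 0.02 6.78] roll -0.51 dist 6.8
scene 11 N 779 yaw 75.78 len 0.1754 mid [0.4738 0.0581] z 0.1038
top 11 N 1374 yaw 76.73 len 0.1771 mid [0.4765 0.0532] z 0.1045
scene 1090 Y [-0.0871 -0.0848 -0.083   0.0885  0.0902  0.0919]
top 1316 Y [-0.0914 -0.0892 -0.0874  0.0848  0.0866  0.0892]
top 11 N 1256 yaw 76.93 len 0.1794 mid [0.585  0.0282] z 0.0645
scene 11 N 1200 yaw 76.74 len 0.1806 mid [0.5839 0.0335] z 0.0637
scene 487 Y ends [-0.0564  0.0624] mean 0.003
   toe-side at Y0 -0.0041 yaw err deg -6.65 1 12
   back at Y0 0.017 yaw err deg 0.55 12 12
top 571 Y ends [-0.0607  0.0577] mean -0.0015
   toe-side at Y0 -0.0212 yaw err deg -0.08 12 12
   back at Y0 0.018 yaw err deg -0.05 12 12
```

View pics/top11c.png

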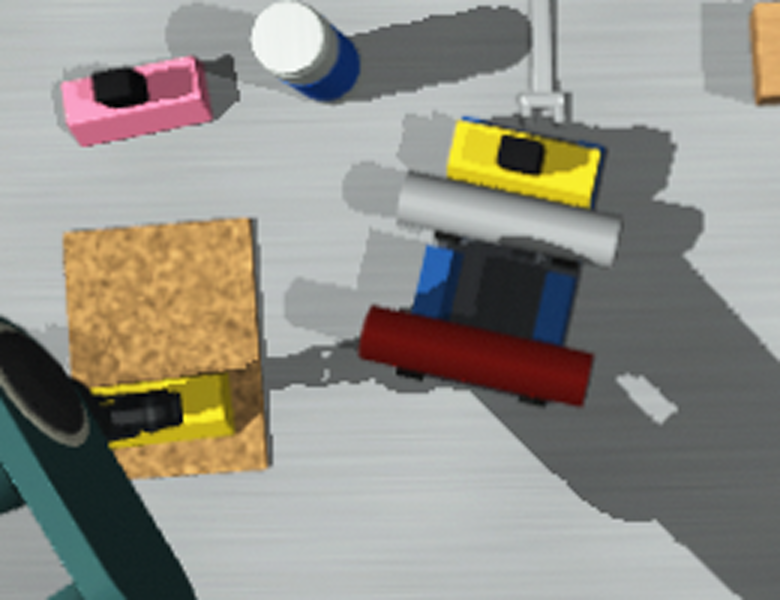

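View pics/scene11c.png

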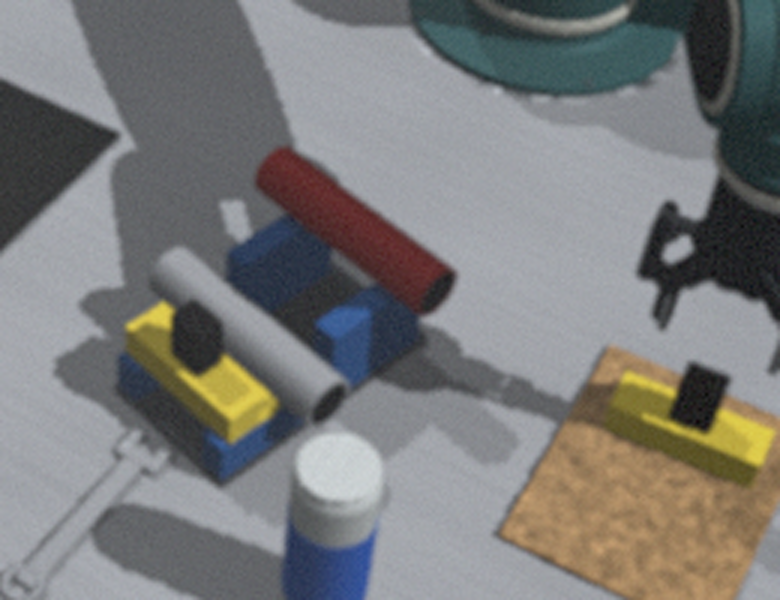

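jog_arm:
  motion: [0.1, 0, 2, -0.5, 0.1, 0, 4, -0.5, 0.1, 0, 6, -0.5, 0.1, 0, 6.8, -0.5, 0.1, 0, 6.8, -0.5, 0.1, 0, 6.8, -0.5]

```text
t: 28.9
tcp_pos: [0.4322, 0.3407, 0.0624]
orientation: [[-0.994, -0.109, 0.001], [-0.109, 0.994, 0.0], [-0.001, 0.0, -1.0]]
wrist_force: [-0.8, -0.0, 0.3]
opening: 0.902
```

jog_arm:
  motion: [0, 0, 0, 0, 0, 0, 0, 0, 0, 0, 0, 0, 0, 0, 0, 0, 0, 0, 0, 0, 0, 0, 0, 0, 0, 0, 0, 0]
  hand: 0

```text
t: 29.6
tcp_pos: [0.4323, 0.3406, 0.0622]
orientation: [[-0.994, -0.11, 0.001], [-0.11, 0.994, 0.001], [-0.001, 0.0, -1.0]]
wrist_force: [0.2, -1.0, 5.9]
opening: 0.39
```

jog_arm:
  motion: [0, 0, -1, 0, 0, 0, -3, 0, 0, 0, -7, 0, 0, 0, -11, 0, 0, 0, -15, 0, 0, 0, -18, 0, 0, 0, -18, 0]

```text
t: 30.3
tcp_pos: [0.4326, 0.341, 0.2466]
orientation: [[-0.994, -0.11, 0.005], [-0.11, 0.994, 0.004], [-0.005, 0.003, -1.0]]
wrist_force: [-0.2, -0.2, -1.7]
opening: 0.391
```

```bash
python3 plan.py .5354 .0425 .20 76.8
```

```text
t 30.3 tcp [0.4326 0.341  0.2466] yd 96.3 q [ 36.  -9.  98.   0.  90. -61.] F [-0.2 -0.2 -1.7] op 0.391
move cm [ -6.91 -30.81   4.61] roll 19.5 dist 31.9
```

jog_arm:
  motion: [-6.9, -30.8, 4, 19.5, -6.9, -30.8, 4, 19.5, -6.9, -30.8, 4, 19.5, -6.9, -30.8, 4, 19.5, -6.9, -30.8, 4, 19.5, -6.9, -30.8, 4, 19.5, -6.9, -30.8, 4, 19.5, -6.9, -30.8, 4, 19.5]

```text
t: 31.1
tcp_pos: [0.5342, 0.0394, 0.1998]
orientation: [[-0.973, 0.232, -0.002], [0.232, 0.973, -0.0], [0.002, -0.001, -1.0]]
wrist_force: [0.0, 0.7, -3.1]
opening: 0.391
```

```bash
python3 plan.py .5345 .0414 .16 76.8
```

```text
t 31.1 tcp [0.5342 0.0394 0.1998] yd 76.61 q [  2. -10. 103.  -0.  87. -75.] F [ 0.   0.7 -3.1] op 0.391
move cm [0.   0.2  3.98] roll -0.19 dist 4.0
```

jog_arm:
  motion: [0, 0, 0, 0, 0, 0, 1, -0.1, 0, 0, 2, -0.1, 0, 0, 3.5, -0.1, 0, 0, 4, -0.1, 0, 0, 4, -0.1]

```text
t: 31.7
tcp_pos: [0.5337, 0.0421, 0.16]
orientation: [[-0.974, 0.226, -0.002], [0.226, 0.974, -0.0], [0.002, -0.001, -1.0]]
wrist_force: [0.5, -0.4, -2.5]
opening: 0.391
```

```bash
python3 look.py 12 .53 .05 .1; python3 plan.py .5345 .0414 .145 76.8; python3 ends.py 12 .134 .5345 .0414 2>/dev/null
```

```text
top origin 188 206 scale 5.0
scene origin 288 183 scale 5.0
t 31.8 tcp [0.5343 0.042  0.1616] yd 76.91 q [  2.  -9. 106.   0.  83. -75.] F [-0.6 -0.  -2.8] op 0.393
move cm [-0.03 -0.06  1.66] roll 0.11 dist 1.7
scene 444 Y ends [-0.055   0.0634] mean 0.0042
   toe-side at Y0 -0.0011 yaw err deg -1.86 1 12
   back at Y0 0.0202 yaw err deg -0.09 12 12
top 0
```

View pics/scene12c.png

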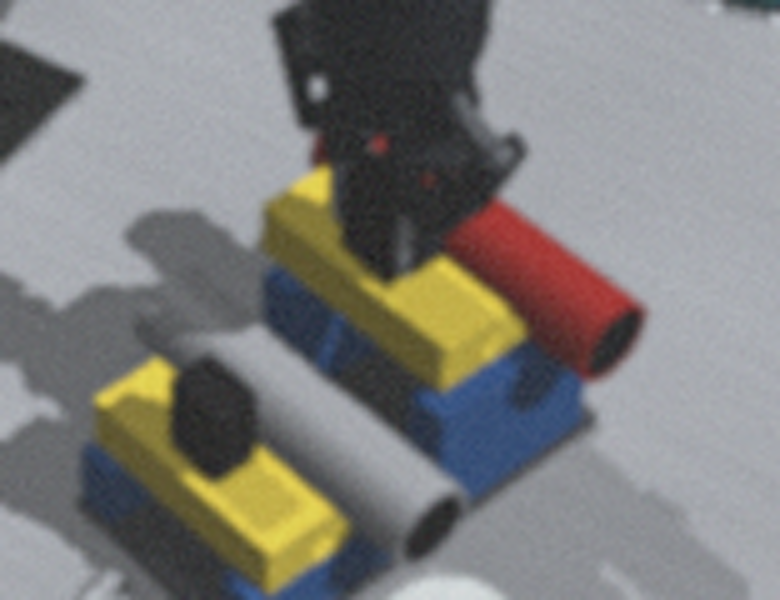

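jog_arm:
  motion: [0, -0.1, 0.6, 0.1, 0, -0.1, 1.2, 0.1, 0, -0.1, 1.7, 0.1, 0, -0.1, 1.9, 0.1, 0.2, -0.1, 1.95, 0.1, 0.4, -0.1, 1.95, 0.1, 0.6, -0.1, 1.95, 0.1, 0.7, -0.1, 1.95, 0.1]

```text
t: 32.6
tcp_pos: [0.5271, 0.0426, 0.1422]
orientation: [[-0.974, 0.228, 0.0], [0.228, 0.974, 0.0], [-0.0, 0.0, -1.0]]
wrist_force: [-0.4, 1.1, -2.4]
opening: 0.391
```

jog_arm:
  motion: [0.1, 0, 0, 0, 0.15, 0, 0, 0, 0.15, 0, 0, 0]

```text
t: 32.9
tcp_pos: [0.5257, 0.0428, 0.142]
orientation: [[-0.974, 0.228, 0.0], [0.228, 0.974, -0.0], [-0.0, 0.0, -1.0]]
wrist_force: [0.3, -0.5, -2.9]
opening: 0.39
```

```bash
python3 plan.py .5219 .0441 .1402 76.8; python3 -c "
from h import *
p=bot.sense()['tcp_pos'][:2]-[.585,.029];print(p@[.9736,-.2284],p@[.2284,.9736])"
```

```text
t 32.9 tcp [0.5257 0.0428 0.142 ] yd 76.8 q [  2.  -9. 108.  -0.  81. -75.] F [ 0.3 -0.5 -2.9] op 0.39
move cm [0.4  0.03 0.18] roll -0.0 dist 0.4
-0.0608536467973122 -5.24658007487102e-05
```

jog_arm:
  motion: [0.1, 0, 0.05, 0, 0.15, 0, 0.05, 0, 0.15, 0, 0.05, 0]

```text
t: 33.2
tcp_pos: [0.5243, 0.0432, 0.1415]
orientation: [[-0.974, 0.228, -0.0], [0.228, 0.974, -0.0], [0.0, -0.0, -1.0]]
wrist_force: [-0.2, -0.4, -1.9]
opening: 0.388
```

jog_arm:
  motion: [0.1, 0, 0, 0, 0.1, 0, 0, 0]

```text
t: 33.4
tcp_pos: [0.5233, 0.0434, 0.1415]
orientation: [[-0.974, 0.228, -0.0], [0.228, 0.974, 0.0], [0.0, 0.0, -1.0]]
wrist_force: [0.6, -0.2, -2.4]
opening: 0.387
```

jog_arm:
  motion: [0, 0, 0.05, 0, 0, 0, 0.1, 0, 0, 0, 0.1, 0]

```text
t: 33.7
tcp_pos: [0.5234, 0.0434, 0.1405]
orientation: [[-0.974, 0.228, 0.0], [0.228, 0.974, -0.0], [-0.0, 0.0, -1.0]]
wrist_force: [0.0, 0.1, -1.5]
opening: 0.394
```

jog_arm:
  motion: [0, 0, 0.04, 0, 0, 0, 0.04, 0]

```text
t: 33.9
tcp_pos: [0.5234, 0.0434, 0.1405]
orientation: [[-0.974, 0.228, 0.0], [0.228, 0.974, -0.0], [-0.0, 0.0, -1.0]]
wrist_force: [-2.3, -0.1, 3.7]
opening: 0.391
```

On the shelf. Now I'll slide it in until it's snug.

jog_arm:
  motion: [0.05, 0, 0, 0, 0.1, 0, 0, 0, 0.1, 0, 0, 0]

```text
t: 34.2
tcp_pos: [0.5228, 0.0436, 0.1405]
orientation: [[-0.974, 0.228, 0.001], [0.228, 0.974, -0.0], [-0.001, 0.0, -1.0]]
wrist_force: [3.7, -1.2, 4.0]
opening: 0.392
```

jog_arm:
  motion: [0.05, 0, 0, 0, 0.05, 0, 0, 0]

```text
t: 34.4
tcp_pos: [0.5221, 0.0438, 0.1405]
orientation: [[-0.974, 0.228, 0.001], [0.228, 0.974, 0.0], [-0.001, 0.0, -1.0]]
wrist_force: [3.8, -2.0, 5.7]
opening: 0.388
```

jog_arm:
  motion: [0.05, 0, 0, 0, 0.05, 0, 0, 0]

```text
t: 34.6
tcp_pos: [0.5218, 0.0439, 0.1405]
orientation: [[-0.974, 0.228, 0.001], [0.228, 0.974, -0.0], [-0.001, 0.0, -1.0]]
wrist_force: [4.9, -1.7, 4.1]
opening: 0.392
```

jog_arm:
  motion: [0.05, 0, 0, 0, 0.05, 0, 0, 0]

```text
t: 34.8
tcp_pos: [0.5216, 0.0439, 0.1406]
orientation: [[-0.974, 0.228, 0.002], [0.228, 0.974, -0.0], [-0.002, 0.0, -1.0]]
wrist_force: [7.4, -1.0, 3.4]
opening: 0.391
```

jog_arm:
  motion: [0.04, 0, 0, 0, 0.04, 0, 0, 0]

```text
t: 35.0
tcp_pos: [0.5214, 0.044, 0.1406]
orientation: [[-0.974, 0.228, 0.003], [0.228, 0.974, -0.0], [-0.003, 0.0, -1.0]]
wrist_force: [9.3, -2.2, 3.4]
opening: 0.386
```

Snug. Release and clear off.

jog_arm:
  motion: [-0.05, 0, 0, 0, -0.05, 0, 0, 0, -0.05, 0, 0, 0, -0.05, 0, 0, 0]
  hand: 70

```text
t: 35.4
tcp_pos: [0.5208, 0.044, 0.1398]
orientation: [[-0.974, 0.228, -0.001], [0.228, 0.974, 0.0], [0.001, -0.0, -1.0]]
wrist_force: [-0.4, 0.3, -0.6]
opening: 0.697
```

jog_arm:
  motion: [0, 0, -1, 0, 0, 0, -3, 0, 0, 0, -6, 0, 0, 0, -10, 0, 0, 0, -13, 0, 0, 0, -13, 0]

```text
t: 36.0
tcp_pos: [0.5219, 0.044, 0.2756]
orientation: [[-0.974, 0.228, 0.007], [0.228, 0.974, 0.0], [-0.006, 0.002, -1.0]]
wrist_force: [-0.1, -1.1, 0.6]
opening: 0.7
```

```bash
python3 plan.py .45 .32 .3 76.8
```

```text
t 36.0 tcp [0.5219 0.044  0.2756] yd 76.8 q [  2. -13.  99.   0.  93. -75.] F [-0.1 -1.1  0.6] op 0.7
move cm [13.29 25.23 -2.48] roll 0.0 dist 28.6
```

jog_arm:
  motion: [13.3, 25.2, -2, 0, 13.3, 25.2, -2, 0, 13.3, 25.2, -2, 0, 13.3, 25.2, -2, 0, 13.3, 25.2, -2, 0, 13.3, 25.2, -2, 0, 13.3, 25.2, -2, 0, 13.3, 25.2, -2, 0]

```text
t: 36.8
tcp_pos: [0.4487, 0.32, 0.2898]
orientation: [[-0.974, 0.227, -0.0], [0.227, 0.974, -0.001], [0.0, -0.001, -1.0]]
wrist_force: [0.3, 0.3, -0.4]
opening: 0.702
```

```bash
python3 look.py 13 .54 .03 .08 70; for n in scene top; do python3 tubefit.py 13 .473 .056 .104 $n 1;python3 tubefit.py 13 .585 .031 .064 $n 0; done; python3 rends.py 13 .104;  python3 ends.py 13 .074 .635 .0175 2>/dev/null; echo upper; python3 ends.py 13 .114 .5214 .044 2>/dev/null
```

```text
top origin 184 192 scale 4.285714285714286
scene origin 265 178 scale 4.285714285714286
scene 13 N 626 yaw 76.17 len 0.1742 mid [0.4741 0.0587] z 0.1037
scene 13 N 1195 yaw 76.91 len 0.1795 mid [0.5842 0.0339] z 0.0637
top 13 N 1335 yaw 76.73 len 0.1768 mid [0.4765 0.0534] z 0.1045
top 13 N 1270 yaw 76.68 len 0.1795 mid [0.585  0.0283] z 0.0643
scene 865 Y [-0.0856 -0.0835 -0.0818  0.0894  0.0907  0.0926]
top 1276 Y [-0.0912 -0.0891 -0.0869  0.0847  0.0868  0.0888]
scene 506 Y ends [-0.0561  0.0623] mean 0.0031
   toe-side at Y0 -0.0035 yaw err deg -5.74 1 12
   back at Y0 0.0178 yaw err deg -0.63 12 12
top 555 Y ends [-0.0607  0.0578] mean -0.0014
   toe-side at Y0 -0.0211 yaw err deg 0.03 12 12
   back at Y0 0.0179 yaw err deg -0.03 12 12
upper
scene 459 Y ends [-0.055   0.0626] mean 0.0038
```

View pics/top13c.png

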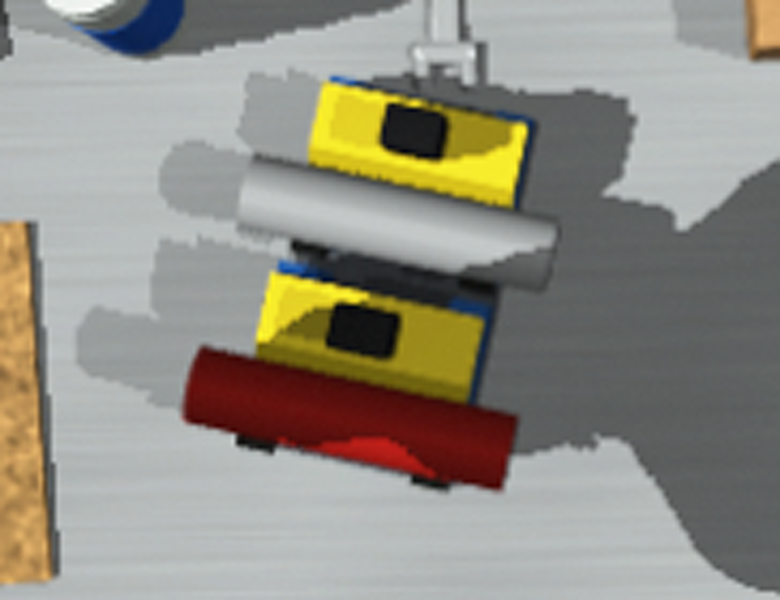

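View pics/scene13c.png

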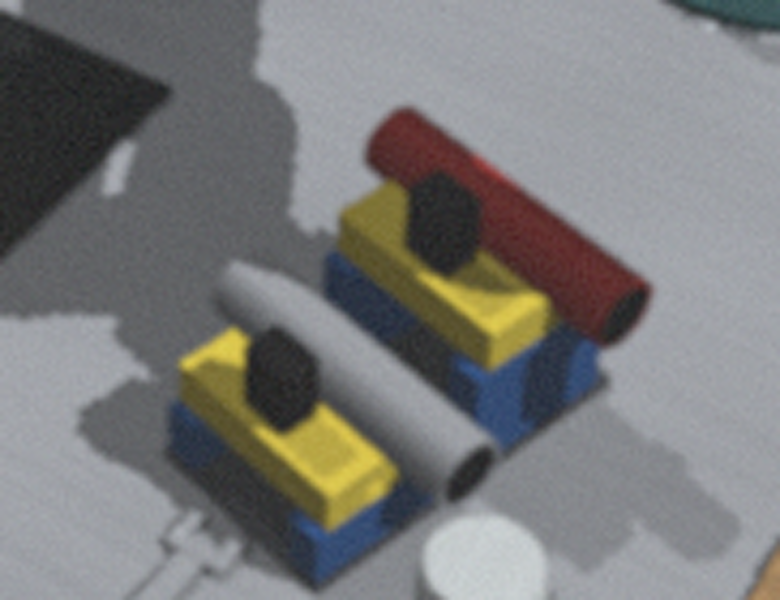

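```bash
sed -i 's/for n in("scene","top")/for n in("top",)/' ends.py; python3 ends.py 13 .114 .5214 .044
python3 - <<'E'
import numpy as np
ux=np.array([.9736,-.2284]);uy=np.array([.2284,.9736]);o=np.array([.585,.029])
for nm,t,c in(("low",[.585,.0283],[.635,.0175]),("up",[.4765,.0534],[.5214,.044])):
    t=np.array(t)-o;c=np.array(c)-o;print(nm,"tube X,Y",t@ux,t@uy,"chock ref X,Y rel tube",(c-t)@ux,c@uy)
E
```

```text
top 604 Y ends [-0.0613  0.0574] mean -0.0019
   toe-side at Y0 -0.0167 yaw err deg -0.79 11 12
   back at Y0 0.021 yaw err deg 0.03 12 12
low tube X,Y 0.00015988000000000062 -0.0006815200000000026 chock ref X,Y rel tube 0.05114672000000004 0.00022360000000000956
up tube X,Y -0.11120855999999998 -0.0010255599999999948 chock ref X,Y rel tube 0.0458616 7.775999999999963e-05
```

```bash
python3 -c "
from station import ticket,bot
print(bot.sense()['t']); print(ticket.sign_off())"
```

```text
36.9
the job is handed in; nothing more can be done
None
```

I laid the bare metal tube in the lower V and chocked it. Then I laid the red tube in the upper V and chocked it the same way, and handed in at about 37 s with the arm raised clear.

**What the last checks showed:**
- **Seating:** both tubes sit at the right height (axes about 64 mm and 104 mm).
- **Centring:** tubes and chocks are within about 1 mm of the stand's middle when both are read in the same camera. A length-clipped scene-camera fit of the red tube gave up to about 1.5 mm.
- **Chocks:** the back edges of both read square to within about 0.1° in the top camera (0.6° in the noisier scene camera for the lower chock). I pushed each up to its tube until the contact force rose to about 7–9 N.
- **Bystanders:** I never touched the look-alikes, spray can, carton or wrench. I judged this only by eye, and the last crops cut part of them off.

**What disagreed or went wrong:**
- **Cameras:** the two disagreed by about 5 mm sideways at the stand. I compared each part with the stand within one camera instead of using absolute positions.
- **Chock edges:** chock back edges read about 1 mm off nominal in the top camera. The red chock's sloping edge read 0.8° off while its back edge read 0.03°. I took both as edge-detection error.
- **Touch on the lower tube:** on the first approach with the lower chock I brushed the seated tube with about 7 N. I backed off, and later views showed the tube had not moved.

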